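# Load and close the stain drying cabinet

## Task

Load the drying cabinet: hang every stained block that is there on the hook of its own colour inside, reaching through the opening without touching the orange frame with block or robot. Only when all blocks hang, lay the plywood cover flat and squarely over the opening so that its end holds down the interlock lever. Also tidy the scraper away, lying flat with its blade slid fully home in the slot of its holder, at any time, and leave the bottle, cup and glove carton where they are.

Things in the scene. Friction and masses are not known exactly. Their poses are not given: they have to be found in the camera images.
- yellow: The yellow block, to be hung: a stained wooden block 32 (x) x 44 (y) x 70 mm with a flat aluminium hanger plate standing on its top, 148 mm tall in all, 0.12 kg, standing upright at the start. Origin: centre of its underside, z up, x through the thickness of the plate. May be absent.
- yellow_centre (a point): Centre of the yellow block with hanger, 74 mm above its underside; axes as the block. Hanger plate 50 mm wide (y), 10 mm thick (x): a solid top bar from 104 to 148 mm above the underside, to be gripped across its 10 mm some 10 mm below its top edge (lower, the fingertips meet the hook); below it a window 34 wide x 34 high (70 to 104 mm) for the hook. Same shape turned half round.
- yellow_eye (a point): Middle of the upper edge of the yellow block's hanger window (underside of the top bar), 104 mm above its underside, 30 mm above its centre; axes as the block.
- seat_yellow (a point): The yellow hook in the cabinet (yellow chips on the near and far faces too); cabinet's axes. Point: top of the wire where the eye is to rest, 49 mm below the frame's top, 18 mm beyond mid-opening in x. Level wire 8 mm thick, along x from the far wall to 22 mm this side of the point, ending in a tip turned up 8 mm. Enter with the eye 46 mm this side, cross 15 mm above, lower. Hooks 66 mm apart in y, any order.
- blue: The blue block, to be hung: a stained wooden block 32 (x) x 44 (y) x 70 mm with a flat aluminium hanger plate standing on its top, 148 mm tall in all, 0.12 kg, standing upright at the start. Origin: centre of its underside, z up, x through the thickness of the plate. May be absent.
- blue_centre (a point): Centre of the blue block with hanger, 74 mm above its underside; axes as the block. Hanger plate 50 mm wide (y), 10 mm thick (x): a solid top bar from 104 to 148 mm above the underside, to be gripped across its 10 mm some 10 mm below its top edge (lower, the fingertips meet the hook); below it a window 34 wide x 34 high (70 to 104 mm) for the hook. Same shape turned half round.
- blue_eye (a point): Middle of the upper edge of the blue block's hanger window (underside of the top bar), 104 mm above its underside, 30 mm above its centre; axes as the block.
- seat_blue (a point): The blue hook in the cabinet (blue chips on the near and far faces too); cabinet's axes. Point: top of the wire where the eye is to rest, 49 mm below the frame's top, 18 mm beyond mid-opening in x. Level wire 8 mm thick, along x from the far wall to 22 mm this side of the point, ending in a tip turned up 8 mm. Enter with the eye 46 mm this side, cross 15 mm above, lower. Hooks 66 mm apart in y, any order.
- red: The red block, to be hung: a stained wooden block 32 (x) x 44 (y) x 70 mm with a flat aluminium hanger plate standing on its top, 148 mm tall in all, 0.12 kg, standing upright at the start. Origin: centre of its underside, z up, x through the thickness of the plate. May be absent.
- red_centre (a point): Centre of the red block with hanger, 74 mm above its underside; axes as the block. Hanger plate 50 mm wide (y), 10 mm thick (x): a solid top bar from 104 to 148 mm above the underside, to be gripped across its 10 mm some 10 mm below its top edge (lower, the fingertips meet the hook); below it a window 34 wide x 34 high (70 to 104 mm) for the hook. Same shape turned half round.
- red_eye (a point): Middle of the upper edge of the red block's hanger window (underside of the top bar), 104 mm above its underside, 30 mm above its centre; axes as the block.
- seat_red (a point): The red hook in the cabinet (red chips on the near and far faces too); cabinet's axes. Point: top of the wire where the eye is to rest, 49 mm below the frame's top, 18 mm beyond mid-opening in x. Level wire 8 mm thick, along x from the far wall to 22 mm this side of the point, ending in a tip turned up 8 mm. Enter with the eye 46 mm this side, cross 15 mm above, lower. Hooks 66 mm apart in y, any order.
- opening (a point): Middle of the opening in the top of the fixed grey drying cabinet, level with the frame's upper face, 180 mm above the table. Opening 130 (x) x 222 (y) mm; cabinet 162 x 254 mm outside, open only at the top, floor 6 mm thick, far wall clear. x points from the robot side to the far wall, y along the row of hooks, z up.
- frame: The orange frame round the cabinet's opening, 16 mm wide and 20 mm high, its upper face 180 mm above the table. Origin 20 mm below opening, same axes.
- interlock (a joint): Interlock lever on the outside of the cabinet's +y end: a small hinged steel lever with a red roller; rad, 0 = free (roller top 13 mm above the frame), about 0.23 = pressed level with the frame's top, limit 0.35. A spring of 0.3 to 0.5 N at the roller lifts it.
- roller (a point): Top of the interlock lever's red roller, beyond the frame's +y end by 11 mm; the cover's end presses it down when the cover lies squarely on the frame.
- cover_grip (a point): The loose plywood cover, 168 (x) x 298 (y) x 8 mm, 0.35 kg, flat on the table at the start; on its middle a dark wooden handle bar 16 (x) x 90 (y) mm, from 8 to 42 mm above its underside. Point: in the handle, 30 mm above the underside. y along the length, z up. On the frame it overhangs each end (y) by 22 mm; either way round will do.
- scraper_centre (a point): The scraper, 170 mm long, 0.09 kg, flat on the table: wooden handle 100 (x) x 26 (y) x 24 mm; white plastic blade at its +x end, 56 mm wide, 4 mm thick, at half the handle's height, reaching 70 mm beyond the handle. Point: the handle's centre, 12 mm above its underside; x points to the blade, z up.
- blade_end (a point): Middle of the scraper blade's front edge, 120 mm from the handle's centre along x; axes as the scraper.
- slot_mouth (a point): Middle of the mouth of the scraper holder's slot: a fixed low pale wooden block 76 (x) x 80 (y) x 32 mm. x points into the slot, away from the robot. Slot 64 mm wide (y), 68 mm deep, closed at its end, 10 mm high (8 to 18 mm above the table; point at 13 mm): right for the blade with the scraper lying flat on the table.
- bottle: Bystander: yellow stain bottle with a red cap, radius 28, 140 mm tall. Origin: centre of the underside.
- cup: Bystander: white plastic cup, radius 33, 90 mm tall. Origin: centre of the underside.
- glovebox: Bystander: closed white and red paper glove carton 120 x 220 x 70 mm. Origin: centre of the underside.
Not all that is in view belongs to the job. What is shaped like the yellow but turquoise is not meant.

How it is judged:
By the outcome, as a careful person would: the job done as asked, in the order asked, and still so for the second after the job is handed in, with the robot touching nothing.
Of yellow, blue, red only 2 to 3 are there at a start; the rules pass over those that are not, and their reading is None.
At some moment in a run one of cover, scraper may be knocked a few centimetres aside while the robot is not near it.
It also fails if it takes over 210 s, if anything falls off the work surface, if the arm or the gripper's body presses on something with over 40 N, if the wrist force passes 120 N, or if a joint passes its speed limit or range.

## Robot

A 6-joint arm with a two-finger parallel gripper is mounted at the origin on the work surface. World frame = base frame: x ahead of the robot, y to its left, z up, the work surface at z = 0. Lengths are in m, angles in rad, forces in N, time in s.
With the tool pointing down it reaches from about 0.35 to 0.975 m from the base axis. Payload 4.9 kg.
Tool frame: the origin (TCP) lies on the centre line of the jaws, within the pads' length; the fingertips stand 22 mm ahead of it and the grasp point (between the pads) lies 3 mm ahead of it (manip.tcp_to_tips is the distance from the TCP to the fingertips, in m); z points along the fingers, x is the direction in which the jaws open and shut, and the axes are right-handed (so a half turn about z gives the same grasp; the last joint's range is limited). The gripper opens to 85 mm and grips with 20 to 120 N. Pads are 22 mm wide; open, the fingers measure 114 mm over their backs; the gripper's body (76 mm by 85 mm) begins 54 mm behind the grasp point. The pads swing forward as they close: fully open they stand 13 mm farther back than shut.
Start: joints at [-1.328, 0.053, 1.613, -0, 1.476, -0.119], TCP at [0.221, -0.585, 0.253] pointing down, gripper open.
Joint ranges: [-3.01, 3.01], [-1.01, 2.22], [0.06, 2.58], [-1.02, 4.17], [0.09, 2.62], [-3.14, 3.14]. Speed limits (rad/s): [2.57, 2.57, 3.14, 3.14, 3.14, 3.14].

## Interface

Orientations are given as a unit quaternion [w, x, y, z].
In Python, from plant import manip gives the robot as it stands.
- The arm moves only by the shell command python3 -m pendant 'ROWS'. ROWS is a JSON object of lists of equal length, an entry for each row: "linear": the shift along the tool's x, y, z in cm, a list of three; "rotation": the turn, a rotation vector about the tool's x, y, z in degrees, a list of three; "grip": the closure, from 0 (fully open) to 1 (shut). A call has exactly 10 rows; each row is the pose to reach, as a shift and turn from the pose commanded when the call began, along the tool's axes at that moment; what a row does not reach only later rows make up. A row lasts 1/12 s, in which the tool goes at most 41.7 mm and 7.16 degrees, less where a joint would pass 70% of its speed; a pose out of reach is approached as far as the arm can. A call with a gripper value outside its range is refused whole. The fingers move at their own pace and stop on an object; the grip force is fixed at half the most. Time passes only in rows, so rows that repeat a pose let the fingers close, or fill a call up. It gives the time, the measured TCP pose, the force and the opening at its end, in the units of the state.
- manip.state(): the state, without advancing time (a new reading comes with each control period).
- manip.grab_frame(name): name is "scene" or "top"; returns the picture (384x512x3 uint8, red, green, blue); there is no depth.
- manip.calibration(name): a dict with "fx", "fy", "cx", "cy" (pixels), "cam_to_world" (4x4, takes a point from camera to world coordinates). Camera axes: x right, y up, looking along -z (the intrinsics and any distortion apply to the point x, -y, -z); pixel columns grow to the right and rows downward; lengths in m; the calibration is good to about 2 mm. A picture is of the moment at which its call begins. calibration takes no time and is no camera call.
- manip.job_done(): hands the job in, once; it reports no verdict.
The state is a dict: "time": time; "joint_pos": joint angles; "joint_vel": joint speeds; "joint_efforts": joint torques, N m; "tool_pos": TCP position; "tool_rot": TCP orientation; "contact_force": force on the tool from outside, world axes, zero at the start; "ft_torque": the same for the moment, N m; "gripper_width": opening from 0.0 (shut) to 1.0 (fully open).
Only numpy, scipy, OpenCV 4.12 (cv2) and the standard library are available. Lean on these libraries where they do the work, as an engineer would, in place of code of your own. Each camera call takes 0.05 s, during which the arm holds its last target. There are 200 camera calls.

## Working session

There is one attempt and no reset: what is moved stays moved. The work goes in short steps, Python scripts to look and compute and a shell command to move; the robot and the scene stay as the last step left them, time stands still between calls to the robot, and variables do not carry over. Pictures are saved under pics/ and viewed, about 12 in all and at most 16, crops included, and the job is handed in when it is done.

```bash
ls; mkdir -p pics; python3 - <<'E'
from plant import manip
import cv2, numpy as np
np.set_printoptions(precision=4,suppress=True)
for n in ("scene","top"):
    im=manip.grab_frame(n); cv2.imwrite(f"pics/{n}0.png",cv2.resize(im[:,:,::-1],None,fx=1.5,fy=1.5,interpolation=cv2.INTER_CUBIC)); cv2.imwrite(f"{n}0raw.png",im[:,:,::-1])
    c=manip.calibration(n); print(n,{k:v for k,v in c.items() if k!='cam_to_world'}); print(np.array(c['cam_to_world']))
s=manip.state(); print(s); print(manip.tcp_to_tips)
E
```

```text
pics
scene {'fx': 470.2211900319573, 'fy': 470.2211900319573, 'cx': 251.23405162833623, 'cy': 192.10316268438504}
[[-0.7223 -0.4861  0.492   1.1851]
 [ 0.6916 -0.5095  0.5119  0.6316]
 [ 0.0018  0.71    0.7042  0.9865]
 [ 0.      0.      0.      1.    ]]
top {'fx': 436.34813447883926, 'fy': 436.34813447883926, 'cx': 254.63619740180104, 'cy': 195.54901665499906}
[[ 0.0034  0.9754 -0.2204  0.2734]
 [-1.      0.0027 -0.0035  0.0092]
 [-0.0029  0.2204  0.9754  1.5195]
 [ 0.      0.      0.      1.    ]]
{'time': 0.1, 'joint_pos': array([-1.328 ,  0.0533,  1.6142,  0.    ,  1.476 , -0.119 ]), 'joint_vel': array([-0.0009, -0.0032, -0.0024, -0.0007,  0.0002,  0.0006]), 'joint_efforts': array([  0.0009, -39.49  , -37.1364,  -0.0001,   0.0038,  -0.    ]), 'tool_pos': array([ 0.2211, -0.584 ,  0.2522]), 'tool_rot': array([-0.0006,  0.8228, -0.5683, -0.0007]), 'contact_force': array([-0.0232,  0.9619, -0.0248]), 'ft_torque': array([-0.0382, -0.006 , -0.0519]), 'gripper_width': 0.9970615045669631}
0.022
```

View pics/scene0.png

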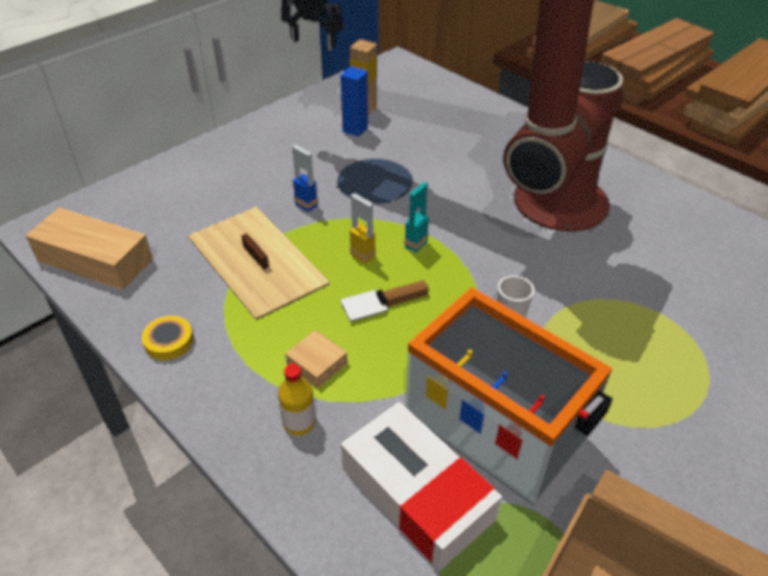

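View pics/top0.png

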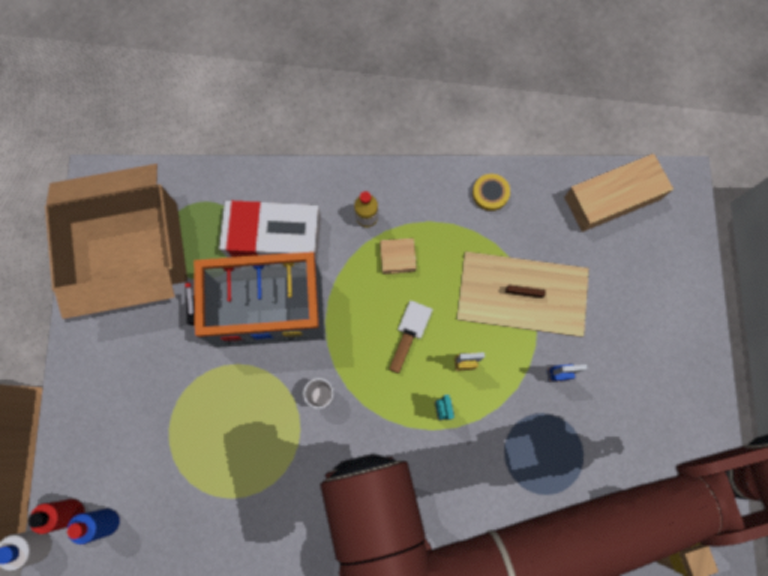

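The scene view (1.5x) shows the yellow block at (362,230) and the blue block at (304,180), with no red block seen. The lookalikes are:
- turquoise block (417,218)
- blue slab (355,100)
- blue bottle in the top view (95,525)
- wood bricks (90,245) and (363,75)
- yellow bottle (296,405)
- tape roll (167,337)

The cover is at (258,258), the scraper at (385,298), the holder at (316,358) and the cabinet at (508,395). In the top view the same things are: yellow (468,360), blue (563,372), turquoise (445,407), cover (523,293), scraper (408,335), holder (398,255), cabinet (256,295).

```bash
cat > h.py <<'E'
import numpy as np, cv2
from plant import manip
from scipy.spatial.transform import Rotation as R
np.set_printoptions(precision=4,suppress=True)
CAL={n:manip.calibration(n) for n in("scene","top")}
def ray(n,uv):
    c=CAL[n]; T=np.array(c['cam_to_world']); u,v=uv
    d=T[:3,:3]@np.array([(u-c['cx'])/c['fx'],-(v-c['cy'])/c['fy'],-1.]); return T[:3,3],d
def onz(n,uv,z):
    o,d=ray(n,uv); return o+d*(z-o[2])/d[2]
def tri(a,b):
    o1,d1=ray("scene",a);o2,d2=ray("top",b); s=np.linalg.lstsq(np.c_[d1,-d2],o2-o1,rcond=None)[0]
    p,q=o1+d1*s[0],o2+d2*s[1]; return (p+q)/2,np.linalg.norm(p-q)
def proj(n,p):
    c=CAL[n];T=np.array(c['cam_to_world']);q=T[:3,:3].T@(np.array(p)-T[:3,3]); return np.array([c['cx']+c['fx']*q[0]/-q[2],c['cy']-c['fy']*q[1]/-q[2]])
def grab(n,path=None):
    im=manip.grab_frame(n)[:,:,::-1].copy()
    if path: cv2.imwrite(path,im)
    return im
def blobs(im,lo,hi,amin=20):
    m=cv2.inRange(cv2.cvtColor(im,cv2.COLOR_BGR2HSV),lo,hi)
    cs,_=cv2.findContours(m,cv2.RETR_EXTERNAL,cv2.CHAIN_APPROX_NONE)
    return sorted([c for c in cs if cv2.contourArea(c)>=amin],key=lambda c:-cv2.contourArea(c))
def plan(p,yaw=None):
    """shift (cm) and turn (deg) in tool axes to TCP p, tool down with jaw axis at yaw (deg, world)"""
    s=manip.state(); q=s['tool_rot']; r=R.from_quat([q[1],q[2],q[3],q[0]])
    lin=r.inv().apply(np.array(p)-s['tool_pos'])*100; rot=np.zeros(3)
    x=r.as_matrix()[:,0]; cur=np.degrees(np.arctan2(x[1],x[0]))
    if yaw is not None:
        y=cur+((yaw-cur+90)%180-90); a=np.radians(y)
        g=R.from_matrix(np.array([[np.cos(a),np.sin(a),0],[np.sin(a),-np.cos(a),0],[0,0,-1]]).T)
        rot=(r.inv()*g).as_rotvec(degrees=True)
    print('t',round(s['time'],1),'pos',s['tool_pos'],'yaw',round(cur,1),'j6',round(s['joint_pos'][5],2),'lin',lin.round(2),'rot',rot.round(1))
E
python3 - <<'E'
from h import *
sc=cv2.imread("scene0raw.png");tp=cv2.imread("top0raw.png")
for nm,lo,hi in [("orange",(5,170,150),(14,255,255)),("yellow",(19,150,120),(28,255,255)),("blue",(105,150,60),(122,255,255)),("teal",(82,120,60),(98,255,255)),("red",(0,170,100),(4,255,255)),("red2",(174,150,80),(180,255,255)),("brown",(0,80,30),(14,200,110)),("wood",(10,60,130),(20,150,255)),("white",(0,0,175),(180,40,255))]:
  for n,im in(("scene",sc),("top",tp)):
    print(nm,n,[(tuple(int(v) for v in cv2.boundingRect(c)),int(cv2.contourArea(c)),tuple(int(round(v)) for v in c[:,0].mean(0))) for c in blobs(im,lo,hi)[:9]])
cr=tp[150:300,200:410]; cv2.imwrite("pics/ctop.png",cv2.resize(cr,None,fx=3.8,fy=3.8,interpolation=cv2.INTER_CUBIC))
cr=sc[80:230,120:320]; cv2.imwrite("pics/cscene.png",cv2.resize(cr,None,fx=4,fy=4,interpolation=cv2.INTER_CUBIC))
E
```

```text
orange scene [((273, 193, 134, 100), 6289, (341, 240))]
orange top [((130, 169, 81, 54), 3819, (170, 195))]
yellow scene [((95, 211, 33, 29), 637, (111, 224)), ((186, 249, 22, 26), 320, (196, 262)), ((233, 149, 13, 12), 72, (239, 154)), ((305, 233, 10, 11), 30, (310, 238))]
yellow top [((316, 117, 23, 22), 378, (327, 128)), ((238, 132, 13, 12), 62, (245, 138)), ((306, 241, 13, 5), 33, (312, 243))]
blue scene [((214, 0, 37, 90), 1480, (232, 37)), ((307, 268, 15, 20), 157, (314, 277)), ((196, 117, 14, 18), 148, (202, 125)), ((329, 248, 9, 10), 27, (334, 253))]
blue top [((47, 340, 32, 22), 361, (62, 350)), ((0, 364, 12, 11), 88, (5, 369)), ((368, 249, 15, 5), 35, (375, 251))]
teal scene [((271, 122, 15, 40), 371, (278, 142))]
teal top [((291, 264, 11, 15), 106, (296, 272))]
red scene [((267, 306, 61, 56), 1563, (296, 333)), ((331, 285, 16, 19), 129, (339, 295)), ((190, 243, 10, 11), 68, (195, 248)), ((353, 264, 10, 11), 26, (358, 269))]
red top [((152, 135, 21, 33), 526, (162, 151)), ((22, 336, 17, 20), 133, (30, 345)), ((46, 350, 9, 8), 44, (50, 354)), ((240, 128, 7, 7), 24, (243, 131
[... 1267 characters left out ...]
, ((319, 119, 18, 16), 200, (328, 126)), ((13, 290, 11, 63), 112, (18, 321)), ((20, 258, 8, 30), 50, (24, 271))]
white scene [((227, 267, 78, 69), 2692, (265, 300)), ((13, 323, 99, 61), 2289, (52, 357)), ((0, 0, 102, 34), 1640, (43, 9)), ((0, 353, 24, 31), 324, (11, 367)), ((291, 327, 43, 39), 309, (312, 346)), ((228, 194, 30, 19), 298, (242, 203)), ((97, 298, 16, 24), 119, (106, 309)), ((437, 102, 13, 12), 52, (443, 107)), ((79, 331, 10, 11), 23, (83, 336))]
white top [((171, 135, 41, 33), 1139, (191, 151)), ((267, 201, 21, 24), 251, (277, 212)), ((1, 358, 18, 22), 116, (10, 368)), ((147, 134, 7, 32), 58, (150, 149)), ((376, 243, 15, 4), 22, (383, 245)), ((308, 235, 15, 4), 21, (315, 237))]
```

View pics/cscene.png

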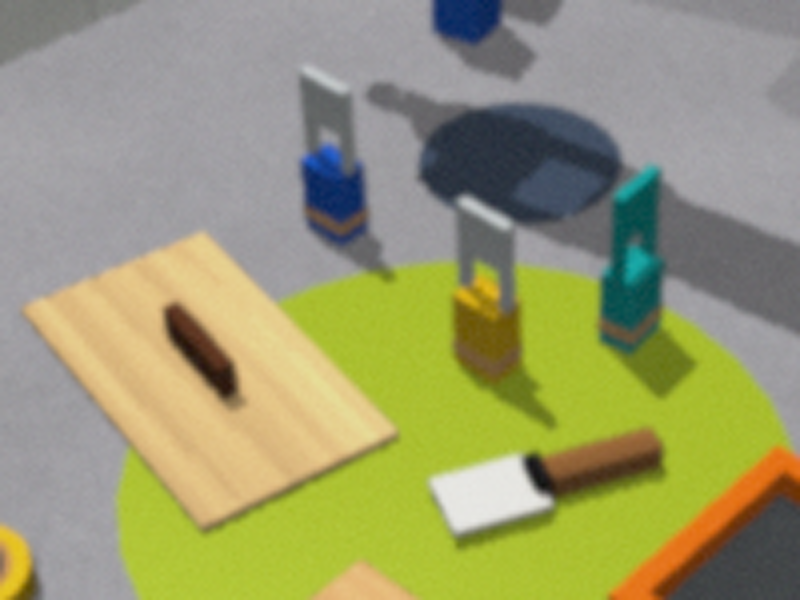

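View pics/ctop.png

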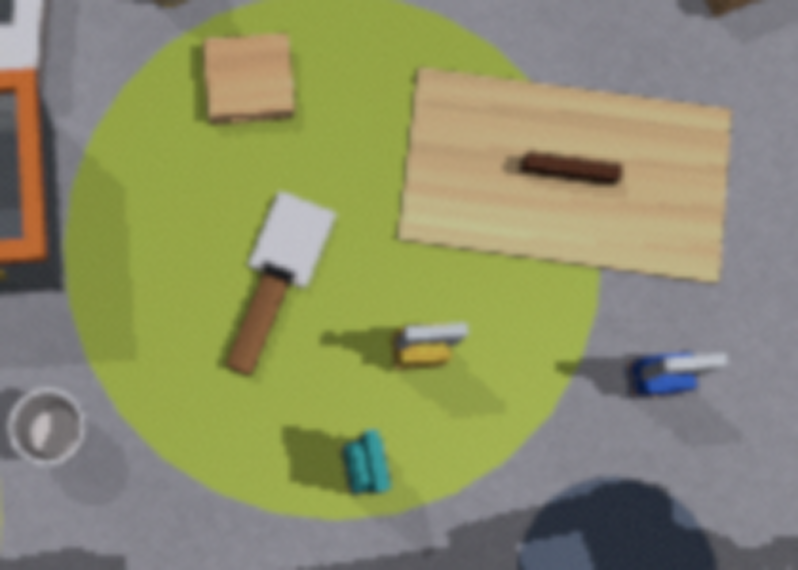

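The crops confirm the choice. The yellow and blue blocks have grey aluminium hangers; the turquoise one at cscene (632,260) is the decoy. The scraper blade points to the holder side, and there is no red block. Next I turn these pixels into positions.

```bash
python3 - <<'E'
from h import *
S=lambda x,y:((x+.5)/4-.5+120,(y+.5)/4-.5+80)
T=lambda x,y:((x+.5)/3.8-.5+200,(y+.5)/3.8-.5+150)
for n,s,t in [("yel",[(458,199),(513,225)],[(467,327),(404,334)]),("blue",[(302,68),(353,92)],[(727,358),(664,366)])]:
    a=[onz("scene",S(*p),.148) for p in s]; b=[onz("top",T(*p),.148) for p in t]
    for k in(a,b):
        d=k[1]-k[0]; print(n,(k[0]+k[1])[:2]/2,np.linalg.norm(d),np.degrees(np.arctan2(d[1],d[0])))
    m=lambda l:tuple(np.mean(l,0))
    print(tri(S(*m(s)),T(*m(t))))
sc=cv2.imread("scene0raw.png");tp=cv2.imread("top0raw.png")
def rect(n,im,lo,hi,k,z,amax=1e9):
    c=[c for c in blobs(im,lo,hi) if cv2.contourArea(c)<amax][k]; 
    q=cv2.approxPolyDP(cv2.convexHull(c),4,True)[:,0]
    print(n,q.tolist()); P=np.array([onz(n,p,z)[:2] for p in q]); print(P, [round(float(np.linalg.norm(P[i]-P[i-1])),4) for i in range(len(P))],'c',P.mean(0))
print("frame");rect("top",tp,(5,170,150),(14,255,255),0,.18);rect("scene",sc,(5,170,150),(14,255,255),0,.18)
print("cover");rect("top",tp,(10,60,130),(20,150,255),1,.008);rect("scene",sc,(10,60,130),(20,150,255),0,.008)
print("blade");rect("top",tp,(0,0,175),(180,40,255),1,.014);rect("scene",sc,(0,0,175),(180,40,255),5,.014)
print("holder");rect("top",tp,(10,60,130),(20,150,255),4,.032);rect("scene",sc,(10,60,130),(20,150,255),4,.032)
for nm,s,t in [("butt",(655,446),(238,366)),("cupc",None,(47,425))]:
    if s:print(nm,onz("scene",S(*s),.018),)
    print(onz("top",T(*t),.018))
print("cup",onz("top",(318/1.5,393/1.5),.09)); print("bottle cap top",onz("top",(243.5,131),.14))
for nm,z,s in [("y",.135,(310,238)),("b",.135,(334,253)),("r",.135,(358,269))]: print(nm,onz("scene",s,.128))
for nm,s in [("red",(229/1.5,284/1.5)),("blue",(259/1.5,282/1.5)),("yel",(290/1.5,280/1.5))]: print(nm,onz("top",s,.131))
E
```

```text
yel [ 0.4512 -0.1758] 0.05067316609652171 99.07832432350907
yel [ 0.4511 -0.1742] 0.052765750338353554 96.52250575926621
(array([ 0.4514, -0.1746,  0.1485]), np.float64(0.0010906201002643997))
blue [ 0.4261 -0.3861] 0.05429183733984146 98.21829556497752
blue [ 0.4256 -0.3883] 0.05284337730793192 97.36198684504102
(array([ 0.4253, -0.3881,  0.1468]), np.float64(0.0013492698890222913))
frame
top [[208, 169], [210, 216], [131, 222], [130, 174]]
[[0.6625 0.1633]
 [0.5104 0.1529]
 [0.4907 0.398 ]
 [0.6453 0.4113]] [0.2487, 0.1525, 0.2458, 0.1552] c [0.5772 0.2814]
scene [[274, 228], [315, 193], [406, 247], [368, 292]]
[[0.6641 0.1641]
 [0.5115 0.1546]
 [0.495  0.4011]
 [0.649  0.4127]] [0.2491, 0.1528, 0.2471, 0.1544] c [0.5799 0.2831]
cover
top [[310, 170], [391, 179], [389, 208], [308, 200]]
[[ 0.7097 -0.1841]
 [ 0.677  -0.4731]
 [ 0.5712 -0.4591]
 [ 0.5993 -0.1743]] [0.1109, 0.2908, 0.1067, 0.2861] c [ 0.6393 -0.3227]
scene [[126, 156], [158, 143], [207, 193], [171, 211]]
[[ 0.678  -0.475 ]
 [ 0.5649 -0.4585]
 [ 0.5984 -0.1671]
 [ 0.7189 -0.182 ]] [0.2959, 0.1142, 0.2933, 0.1214] c [ 0
[... 359 characters left out ...]
0.0654] c [ 0.555 -0.063]
holder
top [[274, 159], [276, 178], [255, 180], [254, 161]]
[[ 0.7431 -0.0539]
 [ 0.6732 -0.0605]
 [ 0.6657  0.0135]
 [ 0.7355  0.0173]] [0.0716, 0.0703, 0.0744, 0.07] c [ 0.7044 -0.0209]
scene [[209, 221], [229, 234], [211, 251], [191, 237]]
[[ 0.6782 -0.061 ]
 [ 0.6696  0.0107]
 [ 0.7407  0.0212]
 [ 0.7487 -0.0506]] [0.0713, 0.0723, 0.0719, 0.0722] c [ 0.7093 -0.0199]
butt [ 0.4374 -0.0104  0.018 ]
[ 0.4351 -0.0122  0.018 ]
[0.3816 0.1594 0.018 ]
cup [0.3748 0.1521 0.09  ]
bottle cap top [0.8069 0.0523 0.14  ]
y [0.5913 0.2144 0.128 ]
b [0.5851 0.2818 0.128 ]
r [0.5814 0.3472 0.128 ]
red [0.6071 0.3483 0.131 ]
blue [0.6117 0.283  0.131 ]
yel [0.6164 0.2154 0.131 ]
```

```bash
python3 -c "
from h import *
plan([.4512,-.175,.25],7.5)"
```

```text
t 0.1 pos [ 0.2211 -0.584   0.2522] yaw -69.3 j6 -0.12 lin [-30.11 -36.     0.28] rot [ -0.1   0.1 -76.8]
```

```bash
python3 -m pendant '{"linear":[[-30.1,-36,0.3],[-30.1,-36,0.3],[-30.1,-36,0.3],[-30.1,-36,0.3],[-30.1,-36,0.3],[-30.1,-36,0.3],[-30.1,-36,0.3],[-30.1,-36,0.3],[-30.1,-36,0.3],[-30.1,-36,0.3]],"rotation":[[0,0,-76.8],[0,0,-76.8],[0,0,-76.8],[0,0,-76.8],[0,0,-76.8],[0,0,-76.8],[0,0,-76.8],[0,0,-76.8],[0,0,-76.8],[0,0,-76.8]],"grip":[0,0,0,0,0,0,0,0,0,0]}'; python3 -c "
from h import *
plan([.4512,-.175,.141],7.5)"
```

```text
time: 0.93
tool_pos: [0.4259, -0.2193, 0.2503]
tool_rot: [-0.0, 1.0, 0.023, -0.0]
contact_force: [1.3, -0.6, -0.1]
gripper_width: 1.003
t 0.9 pos [ 0.4259 -0.2193  0.2503] yaw 2.7 j6 -0.68 lin [ 2.74 -4.31 10.93] rot [-0.   0.  -4.8]
```

```bash
python3 -m pendant '{"linear":[[2.7,-4.3,0],[2.7,-4.3,0],[2.7,-4.3,2],[2.7,-4.3,4],[2.7,-4.3,6],[2.7,-4.3,8],[2.7,-4.3,10],[2.7,-4.3,10.9],[2.7,-4.3,10.9],[2.7,-4.3,10.9]],"rotation":[[0,0,-4.8],[0,0,-4.8],[0,0,-4.8],[0,0,-4.8],[0,0,-4.8],[0,0,-4.8],[0,0,-4.8],[0,0,-4.8],[0,0,-4.8],[0,0,-4.8]],"grip":[0,0,0,0.2,0.4,0.4,0.4,0.4,0.4,0.4]}'; python3 - <<'E'
from h import *
plan([.4512,-.175,.141],7.5)
im=grab("scene"); cv2.imwrite("pics/g1.png",cv2.resize(im[70:220,120:320],None,fx=4,fy=4,interpolation=cv2.INTER_CUBIC))
E
```

```text
time: 1.77
tool_pos: [0.4505, -0.1775, 0.1415]
tool_rot: [-0.0, 0.998, 0.062, -0.0]
contact_force: [0.1, -0.1, 0.7]
gripper_width: 0.602
t 1.8 pos [ 0.4505 -0.1775  0.1415] yaw 7.1 j6 -0.65 lin [ 0.1  -0.24  0.05] rot [-0.   0.  -0.4]
```

View pics/g1.png

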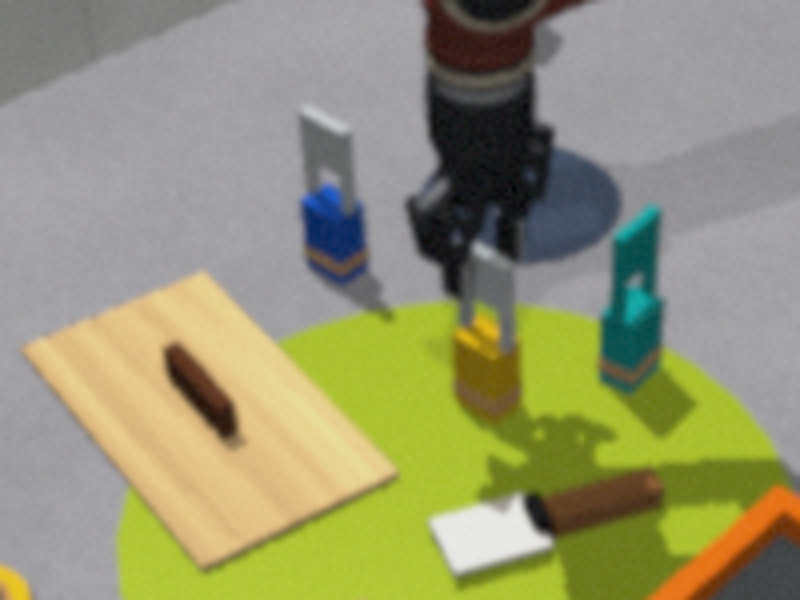

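The fingers straddle the yellow hanger at crop (455,270) and (510,245); the other objects have not moved. Close and lift.

```bash
python3 -m pendant '{"linear":[[0,-0.2,0],[0,-0.2,0],[0,-0.2,0],[0,-0.2,0],[0,-0.2,0],[0,-0.2,0],[0,-0.2,0],[0,-0.2,0],[0,-0.2,0],[0,-0.2,0]],"rotation":[[0,0,0],[0,0,0],[0,0,0],[0,0,0],[0,0,0],[0,0,0],[0,0,0],[0,0,0],[0,0,0],[0,0,0]],"grip":[0.5,1,1,1,1,1,1,1,1,1]}'; python3 -m pendant '{"linear":[[0,0,-1],[0,0,-3],[0,0,-6],[0,0,-9],[0,0,-12],[0,0,-15],[0,0,-18],[0,0,-21],[0,0,-22],[0,0,-22]],"rotation":[[0,0,0],[0,0,0],[0,0,0],[0,0,0],[0,0,0],[0,0,0],[0,0,0],[0,0,0],[0,0,0],[0,0,0]],"grip":[1,1,1,1,1,1,1,1,1,1]}'; python3 -c "
from h import *
plan([.5558,.2147,.37],4.1)"
```

```text
time: 2.65
tool_pos: [0.4512, -0.1756, 0.1427]
tool_rot: [0.0, 0.998, 0.062, 0.001]
contact_force: [0.1, 1.1, 5.9]
gripper_width: 0.105
time: 3.48
tool_pos: [0.4513, -0.1758, 0.3649]
tool_rot: [0.002, 0.998, 0.062, 0.002]
contact_force: [-0.2, 0.5, -1.2]
gripper_width: 0.105
t 3.5 pos [ 0.4513 -0.1758  0.3649] yaw 7.1 j6 -0.65 lin [ 15.23 -37.45  -0.58] rot [ 0.2 -0.3  3. ]
```

```bash
python3 -m pendant '{"linear":[[0.6,-1.5,-0.5],[1.8,-4.5,-0.5],[3.4,-8.4,-0.5],[5,-12.3,-0.5],[6.6,-16.2,-0.5],[8.2,-20.1,-0.5],[9.8,-24,-0.5],[11.4,-27.9,-0.5],[12.6,-31,-0.5],[13.6,-33.5,-0.5]],"rotation":[[0,0,0.3],[0,0,0.6],[0,0,0.9],[0,0,1.2],[0,0,1.5],[0,0,1.8],[0,0,2.1],[0,0,2.4],[0,0,2.7],[0,0,3]],"grip":[1,1,1,1,1,1,1,1,1,1]}'; python3 -c "
from h import *
plan([.5558,.2147,.34],4.1)"
```

```text
time: 4.32
tool_pos: [0.5429, 0.1768, 0.3626]
tool_rot: [0.0, 0.999, 0.037, -0.003]
contact_force: [0.3, -0.2, -1.7]
gripper_width: 0.104
t 4.3 pos [0.5429 0.1768 0.3626] yaw 4.3 j6 0.11 lin [ 1.58 -3.68  2.25] rot [0.  0.3 0.2]
```

```bash
python3 -m pendant '{"linear":[[0.6,-1.4,0.3],[1.2,-2.8,0.3],[1.6,-3.7,0.3],[1.6,-3.7,0.3],[1.6,-3.7,0.3],[1.6,-3.7,0.3],[1.6,-3.7,0.3],[1.6,-3.7,0.3],[1.6,-3.7,0.3],[1.6,-3.7,0.3]],"rotation":[[0,0,0.2],[0,0,0.2],[0,0,0.2],[0,0,0.2],[0,0,0.2],[0,0,0.2],[0,0,0.2],[0,0,0.2],[0,0,0.2],[0,0,0.2]],"grip":[1,1,1,1,1,1,1,1,1,1]}'; python3 - <<'E'
from h import *
plan([.5558,.2147,.1847],4.1)
a=grab("scene","s2.png");b=grab("top","t2.png")
cv2.imwrite("pics/g2.png",np.hstack([cv2.resize(a[110:310,220:420],(390,390),interpolation=cv2.INTER_CUBIC),cv2.resize(b[130:260,110:240],(390,390),interpolation=cv2.INTER_CUBIC)]))
E
```

```text
time: 5.15
tool_pos: [0.5571, 0.2115, 0.3639]
tool_rot: [-0.0, 0.999, 0.034, 0.0]
contact_force: [-0.4, -0.5, -2.3]
gripper_width: 0.109
t 5.2 pos [0.5571 0.2115 0.3639] yaw 3.9 j6 0.17 lin [-0.12 -0.32 17.92] rot [-0.  -0.  -0.2]
```

View pics/g2.png

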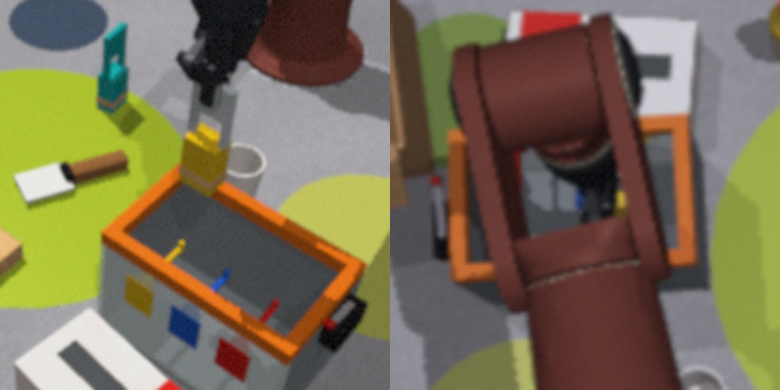

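The block hangs straight at crop (205,145), over the opening on this side of the yellow hook tip (177,248). Descend.

```bash
python3 -m pendant '{"linear":[[-0.1,-0.3,1],[-0.1,-0.3,3],[-0.1,-0.3,5],[-0.1,-0.3,7],[-0.1,-0.3,9],[-0.1,-0.3,11],[-0.1,-0.3,13],[-0.1,-0.3,15],[-0.1,-0.3,16.5],[-0.1,-0.3,17.7]],"rotation":[[0,0,0],[0,0,0],[0,0,0],[0,0,0],[0,0,0],[0,0,0],[0,0,0],[0,0,0],[0,0,0],[0,0,0]],"grip":[1,1,1,1,1,1,1,1,1,1]}'; python3 -c "
from h import *
plan([.6017,.218,.1847],4.1)"
```

```text
time: 6.08
tool_pos: [0.5547, 0.2149, 0.1838]
tool_rot: [0.0, 0.999, 0.035, -0.002]
contact_force: [0.6, -0.6, -1.9]
gripper_width: 0.109
t 6.1 pos [0.5547 0.2149 0.1838] yaw 4.0 j6 0.18 lin [ 4.71  0.02 -0.1 ] rot [ 0.   0.2 -0.1]
```

Cross by 4.7 cm, then take a look before lowering.

```bash
python3 -m pendant '{"linear":[[0.5,0,-0.1],[1.2,0,-0.1],[1.9,0,-0.1],[2.6,0,-0.1],[3.3,0,-0.1],[4,0,-0.1],[4.5,0,-0.1],[4.7,0,-0.1],[4.7,0,-0.1],[4.7,0,-0.1]],"rotation":[[0,0,0],[0,0,0],[0,0,0],[0,0,0],[0,0,0],[0,0,0],[0,0,0],[0,0,0],[0,0,0],[0,0,0]],"grip":[1,1,1,1,1,1,1,1,1,1]}'; python3 - <<'E'
from h import *
plan([.6017,.218,.1675],4.1)
a=grab("scene")
cv2.imwrite("pics/g3.png",cv2.resize(a[150:300,260:410],(600,600),interpolation=cv2.INTER_CUBIC))
E
```

```text
time: 6.92
tool_pos: [0.6027, 0.2182, 0.1875]
tool_rot: [0.0, 0.999, 0.034, -0.0]
contact_force: [0.2, -0.9, -2.0]
gripper_width: 0.106
t 6.9 pos [0.6027 0.2182 0.1875] yaw 3.9 j6 0.16 lin [-0.1   0.01  2.  ] rot [ 0.   0.  -0.2]
```

View pics/g3.png

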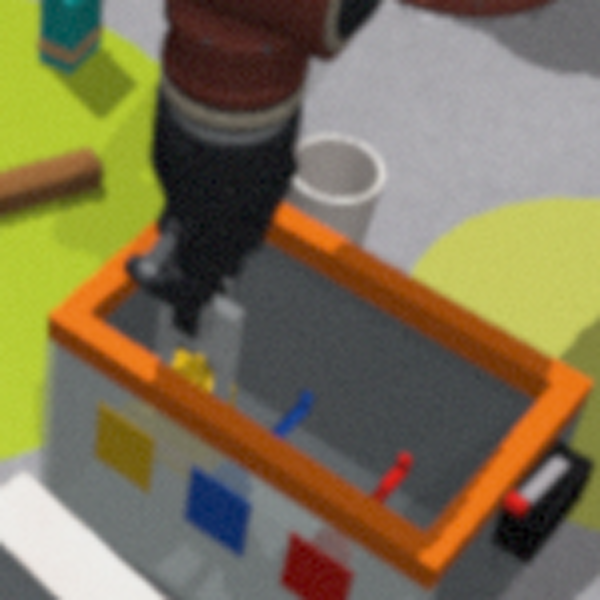

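The plate is beyond the hook tip, crossed without force. Lower, with the release to follow once the weight reading drops.

```bash
python3 -m pendant '{"linear":[[-0.1,0,0.3],[-0.1,0,0.6],[-0.1,0,0.9],[-0.1,0,1.2],[-0.1,0,1.4],[-0.1,0,1.6],[-0.1,0,1.7],[-0.1,0,1.8],[-0.1,0,1.9],[-0.1,0,1.9]],"rotation":[[0,0,0],[0,0,0],[0,0,0],[0,0,0],[0,0,0],[0,0,0],[0,0,0],[0,0,0],[0,0,0],[0,0,0]],"grip":[1,1,1,1,1,1,1,1,1,1]}'
```

```text
time: 7.8
tool_pos: [0.6019, 0.2181, 0.1695]
tool_rot: [-0.0, 0.999, 0.034, 0.0]
contact_force: [-1.6, 0.1, 3.1]
gripper_width: 0.108
```

Contact at 3 N, so it rests on the hook. Open partly and withdraw upwards.

```bash
python3 -m pendant '{"linear":[[0,0,0],[0,0,0],[0,0,0],[0,0,0],[0,0,-0.5],[0,0,-1.5],[0,0,-3.5],[0,0,-6.5],[0,0,-9.5],[0,0,-12.5]],"rotation":[[0,0,0],[0,0,0],[0,0,0],[0,0,0],[0,0,0],[0,0,0],[0,0,0],[0,0,0],[0,0,0],[0,0,0]],"grip":[0.75,0.65,0.65,0.65,0.65,0.65,0.65,0.65,0.65,0.65]}'; python3 -c "
from h import *
plan([.4257,-.387,.30],7.8)"
```

```text
time: 8.63
tool_pos: [0.6017, 0.2181, 0.296]
tool_rot: [-0.0, 0.999, 0.034, 0.0]
contact_force: [1.2, 0.5, 0.5]
gripper_width: 0.347
t 8.6 pos [0.6017 0.2181 0.296 ] yaw 4.0 j6 0.16 lin [-21.72  59.15  -0.43] rot [-0.  -0.  -3.8]
```

```bash
python3 -m pendant '{"linear":[[-21.7,59.1,-0.5],[-21.7,59.1,-0.5],[-21.7,59.1,-0.5],[-21.7,59.1,-0.5],[-21.7,59.1,-0.5],[-21.7,59.1,-0.5],[-21.7,59.1,-0.5],[-21.7,59.1,-0.5],[-21.7,59.1,-0.5],[-21.7,59.1,-0.5]],"rotation":[[0,0,-3.8],[0,0,-3.8],[0,0,-3.8],[0,0,-3.8],[0,0,-3.8],[0,0,-3.8],[0,0,-3.8],[0,0,-3.8],[0,0,-3.8],[0,0,-3.8]],"grip":[0.4,0.4,0.4,0.4,0.4,0.4,0.4,0.4,0.4,0.4]}';  python3 - <<'E'
from h import *
plan([.4257,-.387,.25],7.8)
a=grab("scene","s4.png");b=grab("top","t4.png")
cv2.imwrite("pics/g4.png",np.hstack([cv2.resize(a[170:290,280:400],(480,480),interpolation=cv2.INTER_CUBIC),cv2.resize(b[130:260,110:240],(310,480),interpolation=cv2.INTER_CUBIC)]))
E
```

```text
time: 9.47
tool_pos: [0.4847, -0.1838, 0.2986]
tool_rot: [0.001, 0.998, 0.068, 0.001]
contact_force: [0.3, -0.7, 1.1]
gripper_width: 0.599
t 9.5 pos [ 0.4847 -0.1838  0.2986] yaw 7.8 j6 -0.64 lin [-8.59 19.33  4.87] rot [ 0.1 -0.1 -0. ]
```

View pics/g4.png

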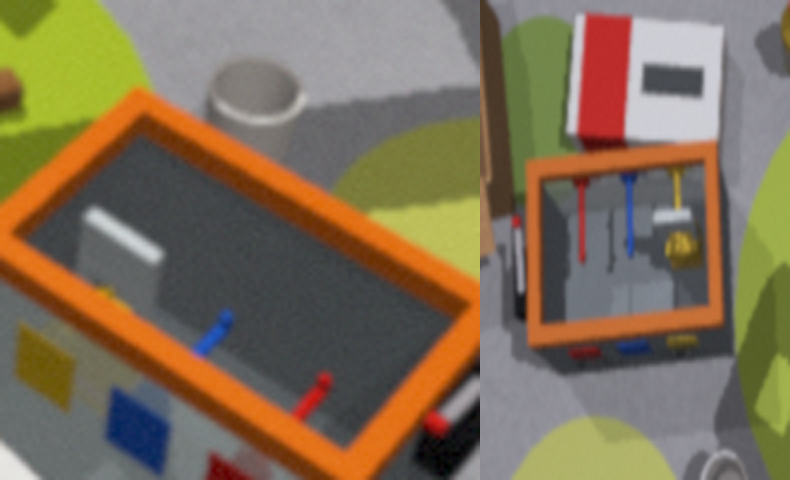

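The yellow block hangs on its hook, plate at (672,215) across the yellow wire. On to blue.

```bash
python3 -m pendant '{"linear":[[-8.6,19.3,2],[-8.6,19.3,2],[-8.6,19.3,2],[-8.6,19.3,4],[-8.6,19.3,4.9],[-8.6,19.3,4.9],[-8.6,19.3,4.9],[-8.6,19.3,4.9],[-8.6,19.3,4.9],[-8.6,19.3,4.9]],"rotation":[[0,0,0],[0,0,0],[0,0,0],[0,0,0],[0,0,0],[0,0,0],[0,0,0],[0,0,0],[0,0,0],[0,0,0]],"grip":[0.3,0.3,0.3,0.3,0.3,0.3,0.3,0.3,0.3,0.3]}';  python3 - <<'E'
from h import *
plan([.4257,-.387,.141],7.8)
E
```

```text
time: 10.4
tool_pos: [0.4275, -0.3836, 0.2496]
tool_rot: [0.001, 0.998, 0.069, 0.001]
contact_force: [-0.4, -0.4, -0.0]
gripper_width: 0.7
t 10.4 pos [ 0.4275 -0.3836  0.2496] yaw 7.9 j6 -1.0 lin [-0.24  0.29 10.86] rot [ 0.1 -0.1  0.1]
```

```bash
python3 -m pendant '{"linear":[[-0.2,0.3,1.5],[-0.2,0.3,3.5],[-0.2,0.3,5.5],[-0.2,0.3,7.5],[-0.2,0.3,9.5],[-0.2,0.3,10.8],[-0.2,0.3,10.8],[-0.2,0.3,10.8],[-0.2,0.3,10.8],[-0.2,0.3,10.8]],"rotation":[[0,0,0],[0,0,0],[0,0,0],[0,0,0],[0,0,0],[0,0,0],[0,0,0],[0,0,0],[0,0,0],[0,0,0]],"grip":[0.4,0.4,0.4,0.4,0.4,0.4,0.4,0.8,1,1]}';  python3 -m pendant '{"linear":[[0,0,0],[0,0,0],[0,0,0],[0,0,0],[0,0,0],[0,0,0],[0,0,0],[0,0,0],[0,0,0],[0,0,0]],"rotation":[[0,0,0],[0,0,0],[0,0,0],[0,0,0],[0,0,0],[0,0,0],[0,0,0],[0,0,0],[0,0,0],[0,0,0]],"grip":[1,1,1,1,1,1,1,1,1,1]}'
```

```text
time: 11.23
tool_pos: [0.4256, -0.3888, 0.142]
tool_rot: [0.001, 0.998, 0.068, 0.001]
contact_force: [-0.6, 0.3, 0.4]
gripper_width: 0.185
time: 12.07
tool_pos: [0.4256, -0.3889, 0.1421]
tool_rot: [0.001, 0.998, 0.068, 0.001]
contact_force: [0.0, 0.3, 5.8]
gripper_width: 0.1
```

```bash
python3 -m pendant '{"linear":[[0,0,-1],[0,0,-3],[0,0,-6],[0,0,-9],[0,0,-12],[0,0,-15],[0,0,-18],[0,0,-21],[0,0,-22],[0,0,-22]],"rotation":[[0,0,0],[0,0,0],[0,0,0],[0,0,0],[0,0,0],[0,0,0],[0,0,0],[0,0,0],[0,0,0],[0,0,0]],"grip":[1,1,1,1,1,1,1,1,1,1]}'; python3 -c "
from h import *
plan([.5511,.2805,.365],4.1)"
```

```text
time: 12.9
tool_pos: [0.4252, -0.3889, 0.3639]
tool_rot: [0.003, 0.998, 0.067, 0.002]
contact_force: [-0.7, 0.4, -1.7]
gripper_width: 0.104
t 12.9 pos [ 0.4252 -0.3889  0.3639] yaw 7.7 j6 -1.0 lin [ 21.49 -64.63  -0.39] rot [ 0.3 -0.2  3.6]
```

```bash
python3 -m pendant '{"linear":[[0.6,-2,-0.4],[1.8,-5.5,-0.4],[3.1,-9.3,-0.4],[4.3,-13,-0.4],[5.5,-16.7,-0.4],[6.8,-20.5,-0.4],[8,-24.2,-0.4],[9.3,-28,-0.4],[10.5,-31.6,-0.4],[11.7,-35.3,-0.4]],"rotation":[[0,0,0.4],[0,0,0.8],[0,0,1.2],[0,0,1.6],[0,0,2],[0,0,2.4],[0,0,2.8],[0,0,3.2],[0,0,3.6],[0,0,3.6]],"grip":[1,1,1,1,1,1,1,1,1,1]}'; python3 -c "
from h import *
plan([.5511,.2805,.36],4.1)"
```

```text
time: 13.73
tool_pos: [0.4921, -0.0205, 0.3606]
tool_rot: [-0.0, 0.999, 0.036, -0.002]
contact_force: [1.2, -0.9, -1.5]
gripper_width: 0.107
t 13.7 pos [ 0.4921 -0.0205  0.3606] yaw 4.1 j6 -0.26 lin [  8.05 -29.6    0.06] rot [-0.1  0.3  0. ]
```

```bash
python3 -m pendant '{"linear":[[1,-3.7,0],[2,-7.4,0],[3,-11.1,0],[4,-14.8,0],[5,-18.5,0],[6,-22.2,0],[7,-25.9,0],[7.6,-28,0],[8,-29.4,0],[8,-29.6,0]],"rotation":[[0,0,0],[0,0,0],[0,0,0],[0,0,0],[0,0,0],[0,0,0],[0,0,0],[0,0,0],[0,0,0],[0,0,0]],"grip":[1,1,1,1,1,1,1,1,1,1]}'; python3 -m pendant '{"linear":[[0,0,0],[0,0,0],[0,0,0],[0,0,0],[0,0,0],[0,0,0],[0,0,0],[0,0,0],[0,0,0],[0,0,0]],"rotation":[[0,0,0],[0,0,0],[0,0,0],[0,0,0],[0,0,0],[0,0,0],[0,0,0],[0,0,0],[0,0,0],[0,0,0]],"grip":[1,1,1,1,1,1,1,1,1,1]}'; python3 -c "
from h import *
plan([.5511,.2805,.185],4.1)"
```

```text
time: 14.57
tool_pos: [0.5507, 0.2802, 0.3605]
tool_rot: [0.001, 0.999, 0.037, -0.002]
contact_force: [0.2, -0.9, -2.2]
gripper_width: 0.105
time: 15.4
tool_pos: [0.5514, 0.2785, 0.364]
tool_rot: [0.0, 0.999, 0.036, 0.0]
contact_force: [0.6, -0.2, -1.3]
gripper_width: 0.105
t 15.4 pos [0.5514 0.2785 0.364 ] yaw 4.2 j6 0.27 lin [-0.01 -0.2  17.9 ] rot [ 0.  -0.   0.1]
```

```bash
python3 -m pendant '{"linear":[[0,-0.2,1],[0,-0.2,3],[0,-0.2,5],[0,-0.2,7],[0,-0.2,9],[0,-0.2,11],[0,-0.2,13],[0,-0.2,15],[0,-0.2,16.5],[0,-0.2,17.7]],"rotation":[[0,0,0],[0,0,0],[0,0,0],[0,0,0],[0,0,0],[0,0,0],[0,0,0],[0,0,0],[0,0,0],[0,0,0]],"grip":[1,1,1,1,1,1,1,1,1,1]}'; python3 -m pendant '{"linear":[[0.3,0,0],[1,0,0],[1.7,0,0],[2.4,0,0],[3.1,0,0],[3.8,0,0],[4.4,0,0],[4.7,0,0],[4.7,0,0],[4.7,0,0]],"rotation":[[0,0,0],[0,0,0],[0,0,0],[0,0,0],[0,0,0],[0,0,0],[0,0,0],[0,0,0],[0,0,0],[0,0,0]],"grip":[1,1,1,1,1,1,1,1,1,1]}';python3 -c "
from h import *
plan([.597,.2838,.1675],4.1)"
```

```text
time: 16.23
tool_pos: [0.5501, 0.2803, 0.1841]
tool_rot: [0.0, 0.999, 0.036, -0.001]
contact_force: [0.2, -0.2, -1.5]
gripper_width: 0.102
time: 17.07
tool_pos: [0.5981, 0.2839, 0.1868]
tool_rot: [0.0, 0.999, 0.036, -0.0]
contact_force: [0.5, 0.2, -1.6]
gripper_width: 0.109
t 17.1 pos [0.5981 0.2839 0.1868] yaw 4.1 j6 0.26 lin [-0.11  0.    1.93] rot [0. 0. 0.]
```

```bash
python3 -m pendant '{"linear":[[-0.1,0,0.3],[-0.1,0,0.6],[-0.1,0,0.9],[-0.1,0,1.2],[-0.1,0,1.4],[-0.1,0,1.6],[-0.1,0,1.7],[-0.1,0,1.8],[-0.1,0,1.8],[-0.1,0,1.8]],"rotation":[[0,0,0],[0,0,0],[0,0,0],[0,0,0],[0,0,0],[0,0,0],[0,0,0],[0,0,0],[0,0,0],[0,0,0]],"grip":[1,1,1,1,1,1,1,1,1,1]}'
```

```text
time: 17.9
tool_pos: [0.5972, 0.2839, 0.1691]
tool_rot: [-0.0, 0.999, 0.036, 0.0]
contact_force: [0.3, 1.1, -0.9]
gripper_width: 0.102
```

```bash
python3 -m pendant '{"linear":[[0,0,0.1],[0,0,0.2],[0,0,0.2],[0,0,0.2],[0,0,0.2],[0,0,0.2],[0,0,0.2],[0,0,0.2],[0,0,0.2],[0,0,0.2]],"rotation":[[0,0,0],[0,0,0],[0,0,0],[0,0,0],[0,0,0],[0,0,0],[0,0,0],[0,0,0],[0,0,0],[0,0,0]],"grip":[1,1,1,1,1,1,1,1,1,1]}'
```

```text
time: 18.73
tool_pos: [0.5974, 0.284, 0.1688]
tool_rot: [-0.0, 0.999, 0.036, 0.0]
contact_force: [-3.6, -0.7, 5.6]
gripper_width: 0.103
```

Resting at 5.6 N. Release and lift, then move off to the scraper side and look.

```bash
python3 -m pendant '{"linear":[[0,0,0],[0,0,0],[0,0,0],[0,0,0],[0,0,-0.5],[0,0,-1.5],[0,0,-3.5],[0,0,-6.5],[0,0,-9.5],[0,0,-12.5]],"rotation":[[0,0,0],[0,0,0],[0,0,0],[0,0,0],[0,0,0],[0,0,0],[0,0,0],[0,0,0],[0,0,0],[0,0,0]],"grip":[0.75,0.65,0.65,0.65,0.65,0.65,0.65,0.65,0.65,0.65]}'; python3 -c "
from h import *
plan([.36,-.25,.30],68)"
```

```text
time: 19.57
tool_pos: [0.597, 0.2838, 0.2942]
tool_rot: [-0.0, 0.999, 0.036, 0.0]
contact_force: [0.9, -0.6, 0.1]
gripper_width: 0.351
t 19.6 pos [0.597  0.2838 0.2942] yaw 4.1 j6 0.26 lin [-27.5   51.53  -0.6 ] rot [  0.   -0.  -63.9]
```

```bash
python3 -m pendant '{"linear":[[-27.5,51.5,-0.6],[-27.5,51.5,-0.6],[-27.5,51.5,-0.6],[-27.5,51.5,-0.6],[-27.5,51.5,-0.6],[-27.5,51.5,-0.6],[-27.5,51.5,-0.6],[-27.5,51.5,-0.6],[-27.5,51.5,-0.6],[-27.5,51.5,-0.6]],"rotation":[[0,0,-63.9],[0,0,-63.9],[0,0,-63.9],[0,0,-63.9],[0,0,-63.9],[0,0,-63.9],[0,0,-63.9],[0,0,-63.9],[0,0,-63.9],[0,0,-63.9]],"grip":[0.3,0.3,0.3,0.3,0.3,0.3,0.3,0.3,0.3,0.3]}';  python3 -c "
from h import *
plan([.36,-.25,.30],68)"
```

```text
time: 20.4
tool_pos: [0.437, -0.0774, 0.2976]
tool_rot: [0.001, 0.827, 0.562, 0.001]
contact_force: [0.7, -1.6, 0.3]
gripper_width: 0.697
t 20.4 pos [ 0.437  -0.0774  0.2976] yaw 68.4 j6 -1.54 lin [-18.88  -0.8   -0.25] rot [ 0.1 -0.   0.4]
```

```bash
python3 -m pendant '{"linear":[[-19,-0.8,0],[-19,-0.8,0],[-19,-0.8,0],[-19,-0.8,0],[-19,-0.8,0],[-19,-0.8,0],[-19,-0.8,0],[-19,-0.8,0],[-19,-0.8,0],[-19,-0.8,0]],"rotation":[[0,0,0],[0,0,0],[0,0,0],[0,0,0],[0,0,0],[0,0,0],[0,0,0],[0,0,0],[0,0,0],[0,0,0]],"grip":[0,0,0,0,0,0,0,0,0,0]}';  python3 - <<'E'
from h import *
a=grab("scene","s5.png");b=grab("top","t5.png")
cv2.imwrite("pics/g5.png",np.hstack([cv2.resize(a[150:300,180:330],(390,390),interpolation=cv2.INTER_CUBIC),cv2.resize(b[130:260,110:240],(390,390),interpolation=cv2.INTER_CUBIC)]))
cv2.imwrite("pics/g5b.png",cv2.resize(b[150:260,240:320],(560,770)[:2],interpolation=cv2.INTER_CUBIC)[:600])
E
```

```text
time: 21.23
tool_pos: [0.3598, -0.2488, 0.2964]
tool_rot: [0.0, 0.828, 0.56, 0.0]
contact_force: [0.8, 0.3, 0.1]
gripper_width: 0.999
```

View pics/g5.png

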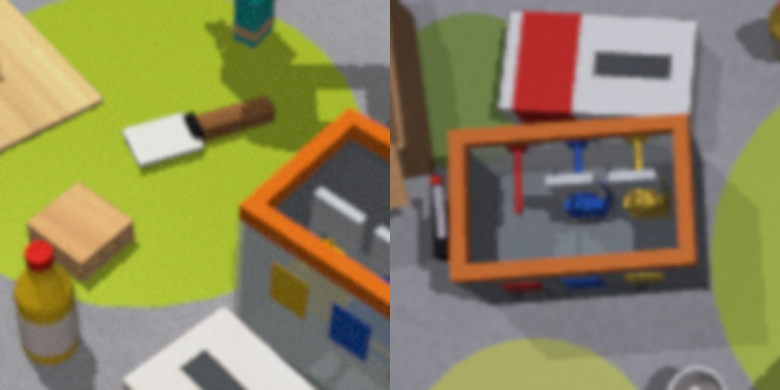

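View pics/g5b.png

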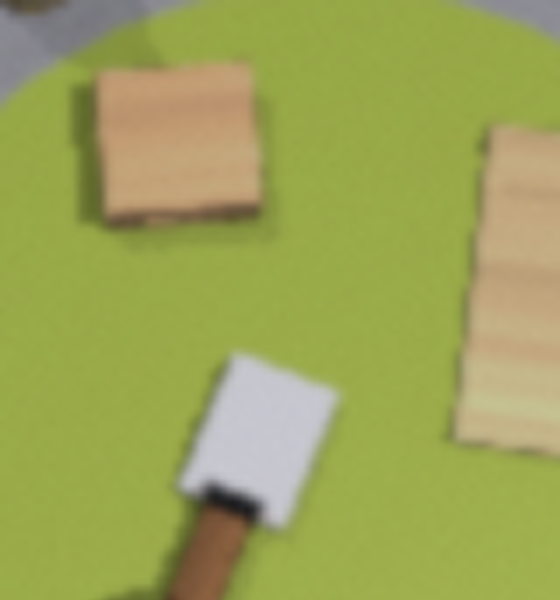

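Both blocks hang (plates at (570,180) and (632,176) in the top crop) and the red hook stays empty. The scraper and holder have not moved. Measure both precisely by projecting their mask contours onto their planes.

```bash
python3 - <<'E'
from h import *
def fit(n,im,lo,hi,roi,z):
    x0,y0,x1,y1=roi; big=cv2.resize(im[y0:y1,x0:x1],None,fx=4,fy=4,interpolation=cv2.INTER_CUBIC)
    c=max(blobs(big,lo,hi),key=cv2.contourArea)[:,0]
    P=np.array([onz(n,((u+.5)/4-.5+x0,(v+.5)/4-.5+y0),z)[:2] for u,v in c])*1000
    (cx,cy),(w,h),a=cv2.minAreaRect(P.astype(np.float32)); m=cv2.moments(P.astype(np.float32))
    print(n,roi,'c',round(cx,1),round(cy,1),'wh',round(w,1),round(h,1),'ang',round(a,1),'centroid',round(m['m10']/m['m00'],1),round(m['m01']/m['m00'],1))
    return c
for s in("0raw","5"):
    a=cv2.imread(("scene"+s if s!="5" else "s5")+".png"); b=cv2.imread(("top"+s if s!="5" else "t5")+".png")
    W=((0,0,130),(180,60,255)); H=((5,50,130),(23,170,255)); B=((0,60,40),(16,220,150))
    print("blade");fit("scene",a,*W,(222,188,262,218),.014);fit("top",b,*W,(262,196,292,228),.014)
    print("handle");fit("scene",a,*B,(248,184,292,206),.018);fit("top",b,*B,(256,218,280,252),.020)
    print("holder");fit("scene",a,*H,(185,215,235,262),.032);fit("top",b,*H,(248,152,282,186),.032)
    for n,im in(("scene",a),("top",b)): print("reds",n,[cv2.boundingRect(c) for c in blobs(im,(0,150,60),(5,255,255))+blobs(im,(172,150,60),(180,255,255))])
E
```

```text
blade
scene (222, 188, 262, 218) c 554.7 -61.3 wh 60.8 77.6 ang 67.7 centroid 557.1 -61.6
top (262, 196, 292, 228) c 553.2 -61.9 wh 59.3 77.6 ang 67.5 centroid 555.6 -63.0
handle
scene (248, 184, 292, 206) c 478.4 -23.9 wh 31.7 88.5 ang 64.5 centroid 479.8 -25.3
top (256, 218, 280, 252) c 475.4 -29.8 wh 21.6 92.6 ang 67.5 centroid 475.6 -30.1
holder
scene (185, 215, 235, 262) c 713.4 -19.4 wh 87.5 81.6 ang 4.5 centroid 708.7 -19.9
top (248, 152, 282, 186) c 704.4 -21.1 wh 76.5 80.3 ang 3.7 centroid 704.7 -21.1
reds scene [(267, 305, 62, 68), (331, 284, 16, 21), (190, 242, 11, 12), (353, 263, 10, 12), (386, 272, 7, 7)]
reds top [(152, 134, 21, 37), (21, 333, 32, 23), (46, 350, 11, 8), (240, 128, 7, 7)]
blade
scene (222, 188, 262, 218) c 554.7 -61.3 wh 60.8 77.6 ang 67.7 centroid 557.1 -61.6
top (262, 196, 292, 228) c 553.0 -61.8 wh 59.3 78.0 ang 67.6 centroid 555.5 -63.0
handle
scene (248, 184, 292, 206) c 477.4 -26.3 wh 32.7 90.1 ang 68.5 centroid 477.2 -25.9
top (256, 218, 280, 252) c 474.7 -30.6 wh 22.5 92.9 ang 68.4 centroid 476.3 -30.6
holder
scene (185, 215, 235, 262) c 713.4 -19.3 wh 87.5 81.5 ang 4.5 centroid 708.7 -19.9
top (248, 152, 282, 186) c 701.8 -21.4 wh 82.2 80.2 ang 4.2 centroid 704.1 -21.1
reds scene [(267, 305, 62, 68), (331, 286, 16, 19), (190, 242, 11, 12), (353, 264, 10, 11), (439, 33, 24, 14)]
reds top [(152, 134, 21, 37), (21, 333, 33, 23), (45, 350, 12, 8), (240, 128, 7, 7)]
```

```bash
python3 -c "
from h import *
plan([.4765,-.030,.12],67.6)"
```

```text
t 21.3 pos [ 0.3597 -0.2489  0.2963] yaw 68.2 j6 -1.97 lin [24.67  2.69 17.62] rot [0.  0.  0.6]
```

```bash
python3 -m pendant '{"linear":[[4.1,0.4,0],[8.2,0.9,0],[12.3,1.3,0],[16,1.8,1.5],[19.5,2.2,4],[22.5,2.6,7],[24.7,2.7,10.5],[24.7,2.7,14],[24.7,2.7,17],[24.7,2.7,17.6]],"rotation":[[0,0,0.6],[0,0,0.6],[0,0,0.6],[0,0,0.6],[0,0,0.6],[0,0,0.6],[0,0,0.6],[0,0,0.6],[0,0,0.6],[0,0,0.6]],"grip":[0,0,0,0,0,0,0,0,0,0]}';  python3 -c "
from h import *
plan([.4765,-.030,.025],67.6)"
```

```text
time: 22.17
tool_pos: [0.4727, -0.0286, 0.1139]
tool_rot: [-0.004, 0.831, 0.556, -0.004]
contact_force: [-0.4, 0.2, -1.4]
gripper_width: 0.999
t 22.2 pos [ 0.4727 -0.0286  0.1139] yaw 67.6 j6 -1.4 lin [0.03 0.51 8.89] rot [-0.6  0.1 -0. ]
```

```bash
python3 -m pendant '{"linear":[[0,0,0],[0,0,1.5],[0,0,3],[0,0,4.5],[0,0,6],[0,0,7.5],[0,0,8.5],[0,0,9],[0,0,9],[0,0,9]],"rotation":[[0,0,0],[0,0,0],[0,0,0],[0,0,0],[0,0,0],[0,0,0],[0,0,0],[0,0,0],[0,0,0],[0,0,0]],"grip":[0,0,0,0,0,0,0,0,0,0]}';  python3 -c "
from h import *
plan([.4765,-.030,.025],67.6)"
```

```text
time: 23.0
tool_pos: [0.4776, -0.031, 0.0314]
tool_rot: [0.001, 0.832, 0.555, 0.001]
contact_force: [0.2, -0.3, -0.6]
gripper_width: 1.003
t 23.0 pos [ 0.4776 -0.031   0.0314] yaw 67.4 j6 -1.4 lin [ 0.05 -0.14  0.64] rot [ 0.1 -0.  -0.2]
```

```bash
python3 -m pendant '{"linear":[[0,0,0.3],[0,0,0.5],[0,0,0.5],[0,0,0.5],[0,0,0.5],[0,0,0.5],[0,0,0.5],[0,0,0.5],[0,0,0.5],[0,0,0.5]],"rotation":[[0,0,0],[0,0,0],[0,0,0],[0,0,0],[0,0,0],[0,0,0],[0,0,0],[0,0,0],[0,0,0],[0,0,0]],"grip":[0,0,0.3,0.6,1,1,1,1,1,1]}';  python3 -c "
from h import *
plan([.53,-.0334,.028],94.2)"
```

```text
time: 23.83
tool_pos: [0.477, -0.0308, 0.0255]
tool_rot: [0.0, 0.832, 0.555, 0.0]
contact_force: [0.5, -0.0, 2.5]
gripper_width: 0.291
t 23.8 pos [ 0.477  -0.0308  0.0255] yaw 67.4 j6 -1.4 lin [ 1.79  5.   -0.25] rot [  0.    0.  -26.8]
```

```bash
python3 -m pendant '{"linear":[[0,0,-0.5],[0.3,0.8,-0.7],[0.6,1.6,-0.7],[0.9,2.4,-0.7],[1.2,3.2,-0.7],[1.5,4,-0.7],[1.8,4.8,-0.7],[1.8,4.8,-0.7],[1.8,4.8,-0.7],[1.8,4.8,-0.7]],"rotation":[[0,0,0],[0,0,-5],[0,0,-10],[0,0,-15],[0,0,-20],[0,0,-25],[0,0,-26.8],[0,0,-26.8],[0,0,-26.8],[0,0,-26.8]],"grip":[1,1,1,1,1,1,1,1,1,1]}';  python3 - <<'E'
from h import *
plan([.6162,-.0271,.026],94.2)
a=grab("scene","s6.png");b=grab("top","t6.png")
cv2.imwrite("pics/g6.png",np.hstack([cv2.resize(a[170:270,170:270],(390,390),interpolation=cv2.INTER_CUBIC),cv2.resize(b[150:250,220:320],(390,390),interpolation=cv2.INTER_CUBIC)]))
E
```

```text
time: 24.67
tool_pos: [0.5271, -0.0323, 0.0318]
tool_rot: [-0.001, 0.681, 0.733, -0.0]
contact_force: [-0.6, 0.3, -0.1]
gripper_width: 0.29
t 24.7 pos [ 0.5271 -0.0323  0.0318] yaw 94.2 j6 -1.85 lin [-0.13  8.93  0.57] rot [-0.1 -0.   0. ]
```

View pics/g6.png

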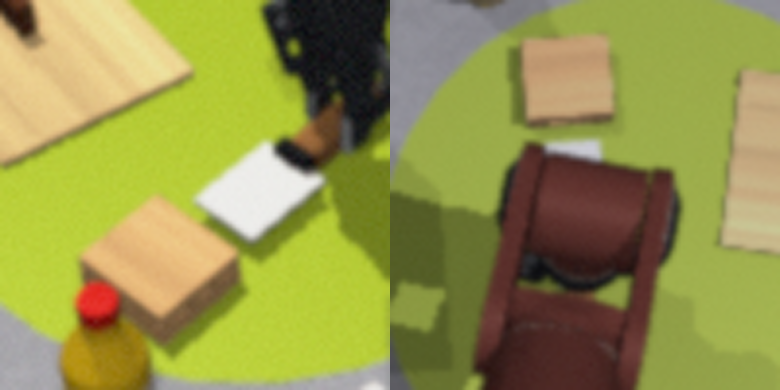

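```bash
python3 - <<'E'
from h import *
S=lambda x,y:((x+.5)/3.9-.5+170,(y+.5)/3.9-.5+170)
T=lambda x,y:((x-390+.5)/3.9-.5+220,(y+.5)/3.9-.5+150)
a=np.radians(4.2);ex=np.array([np.cos(a),np.sin(a)]);ey=np.array([-ex[1],ex[0]]);m=np.array([.668,-.0233])
def loc(nm,p): q=(p[:2]-m)*1000; print(nm,round(q@ex,1),round(q@ey,1))
for p in((195,200),(252,242),(325,182)): loc("blade S",onz("scene",S(*p),.020))
for p in((547,143),(601,141)): loc("blade T",onz("top",T(*p),.020))
for p in((155,197),(240,253),(165,319),(81,261)): loc("hold S",onz("scene",S(*p),.032))
for p in((524,41),(608,36),(613,114),(528,122)): loc("hold T",onz("top",T(*p),.032))
E
```

```text
blade S -19.5 -25.1
blade S -18.3 31.3
blade S -93.7 31.4
blade T -20.7 21.1
blade T -22.3 -28.0
hold S 4.5 -39.8
hold S 1.5 39.3
hold S 75.1 41.8
hold S 78.5 -35.4
hold T 73.5 35.4
hold T 72.8 -41.5
hold T -0.9 -40.1
hold T -2.9 37.1
```

Blade and holder are aligned to about 1 mm laterally and parallel, with the blade end about 20 mm before the mouth. Lower to about 1 mm clear and start the insertion.

```bash
python3 -m pendant '{"linear":[[-0.05,0,0.2],[-0.1,0,0.4],[-0.1,0.3,0.5],[-0.1,0.8,0.5],[-0.1,1.4,0.5],[-0.1,2,0.5],[-0.1,2.6,0.5],[-0.1,3.2,0.5],[-0.1,3.8,0.5],[-0.1,4,0.5]],"rotation":[[0,0,0],[0,0,0],[0,0,0],[0,0,0],[0,0,0],[0,0,0],[0,0,0],[0,0,0],[0,0,0],[0,0,0]],"grip":[1,1,1,1,1,1,1,1,1,1]}';  python3 -c "
from h import *
plan([.6162,-.0271,.026],94.2); print(manip.state()['ft_torque'])"
```

```text
time: 25.6
tool_pos: [0.5691, -0.0305, 0.0274]
tool_rot: [0.0, 0.68, 0.733, 0.0]
contact_force: [-0.4, 0.4, -0.4]
gripper_width: 0.287
t 25.6 pos [ 0.5691 -0.0305  0.0274] yaw 94.3 j6 -1.83 lin [-0.01  4.72  0.15] rot [0.1 0.  0.1]
[-0.018   0.0207 -0.0423]
```

No force, with the blade about 2 cm in. Continue nearly home.

```bash
python3 -m pendant '{"linear":[[0,0.5,0],[0,1,0],[0,1.6,0],[0,2.2,0],[0,2.8,0],[0,3.4,0],[0,3.9,0],[0,4.2,0],[0,4.4,0],[0,4.4,0]],"rotation":[[0,0,0],[0,0,0],[0,0,0],[0,0,0],[0,0,0],[0,0,0],[0,0,0],[0,0,0],[0,0,0],[0,0,0]],"grip":[1,1,1,1,1,1,1,1,1,1]}';  python3 -c "
from h import *
plan([.6162,-.0271,.026],94.2); print(manip.state()['ft_torque'])"
```

```text
time: 26.43
tool_pos: [0.6121, -0.0272, 0.0272]
tool_rot: [0.0, 0.68, 0.733, 0.0]
contact_force: [0.9, -0.8, -0.7]
gripper_width: 0.29
t 26.4 pos [ 0.6121 -0.0272  0.0272] yaw 94.3 j6 -1.81 lin [-0.02  0.41  0.12] rot [0.  0.  0.1]
[ 0.0439  0.0533 -0.0293]
```

Push in small increments until it meets the slot's end, settling onto the table.

```bash
python3 -m pendant '{"linear":[[0,0.1,0.1],[0,0.2,0.1],[0,0.3,0.1],[0,0.4,0.1],[0,0.5,0.1],[0,0.5,0.1],[0,0.5,0.1],[0,0.5,0.1],[0,0.5,0.1],[0,0.5,0.1]],"rotation":[[0,0,0],[0,0,0],[0,0,0],[0,0,0],[0,0,0],[0,0,0],[0,0,0],[0,0,0],[0,0,0],[0,0,0]],"grip":[1,1,1,1,1,1,1,1,1,1]}';python3 -m pendant '{"linear":[[0,0.1,0],[0,0.2,0],[0,0.3,0],[0,0.4,0],[0,0.4,0],[0,0.4,0],[0,0.4,0],[0,0.4,0],[0,0.4,0],[0,0.4,0]],"rotation":[[0,0,0],[0,0,0],[0,0,0],[0,0,0],[0,0,0],[0,0,0],[0,0,0],[0,0,0],[0,0,0],[0,0,0]],"grip":[1,1,1,1,1,1,1,1,1,1]}'
```

```text
time: 27.27
tool_pos: [0.6155, -0.027, 0.0256]
tool_rot: [-0.001, 0.68, 0.733, -0.001]
contact_force: [-4.6, -0.9, 1.4]
gripper_width: 0.29
time: 28.1
tool_pos: [0.6157, -0.0269, 0.0255]
tool_rot: [-0.005, 0.68, 0.733, -0.005]
contact_force: [-21.3, -3.2, 13.3]
gripper_width: 0.291
```

It stopped at x = 0.6157 with 21 N, so the blade is against the slot's end. Relax the push, open, rise.

```bash
python3 -m pendant '{"linear":[[0,-0.2,0],[0,-0.4,0],[0,-0.4,0],[0,-0.4,0],[0,-0.4,0],[0,-0.4,0],[0,-0.4,-0.5],[0,-0.4,-2],[0,-0.4,-5],[0,-0.4,-8]],"rotation":[[0,0,0],[0,0,0],[0,0,0],[0,0,0],[0,0,0],[0,0,0],[0,0,0],[0,0,0],[0,0,0],[0,0,0]],"grip":[1,1,0.8,0.5,0.2,0,0,0,0,0]}'; python3 -m pendant '{"linear":[[-2,-3,-2],[-4,-6,-5],[-6,-9,-8],[-8,-12,-12],[-10,-15,-16],[-12,-17,-18],[-14,-19,-18],[-16,-21,-18],[-18,-23,-18],[-20,-25,-18]],"rotation":[[0,0,7],[0,0,14],[0,0,21],[0,0,28],[0,0,35],[0,0,42],[0,0,49],[0,0,56],[0,0,63],[0,0,70]],"grip":[0,0,0,0,0,0,0,0,0,0]}'; python3 - <<'E'
from h import *
plan([.64,-.322,.2],5)
a=grab("scene","s7.png");b=grab("top","t7.png")
cv2.imwrite("pics/g7.png",np.hstack([cv2.resize(a[130:270,110:290],(500,390),interpolation=cv2.INTER_CUBIC),cv2.resize(b[150:250,235:310],(292,390),interpolation=cv2.INTER_CUBIC)]))
E
```

```text
time: 28.93
tool_pos: [0.616, -0.0267, 0.1062]
tool_rot: [-0.001, 0.68, 0.733, -0.001]
contact_force: [0.9, -0.5, 0.6]
gripper_width: 0.999
time: 29.77
tool_pos: [0.3814, -0.2462, 0.2882]
tool_rot: [0.002, 0.978, 0.207, 0.001]
contact_force: [-0.4, -0.0, 0.1]
gripper_width: 1.002
t 29.8 pos [ 0.3814 -0.2462  0.2882] yaw 23.9 j6 -1.15 lin [20.56 17.36  8.92] rot [ 0.2 -0.1 18.9]
```

View pics/g7.png

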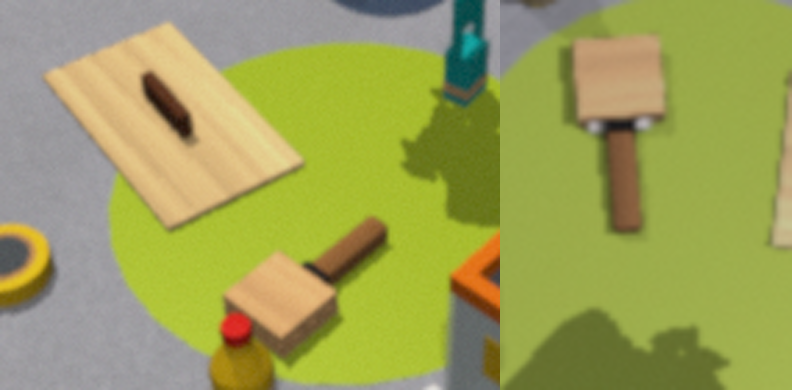

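The scraper lies flat, parallel to the holder with its blade home. Only about 2 mm of white shows at the collar, as expected (70 mm blade, 68 mm slot). Now measure the cover and frame afresh.

```bash
python3 - <<'E'
from h import *
def fit(n,im,lo,hi,roi,z):
    x0,y0,x1,y1=roi; big=cv2.resize(im[y0:y1,x0:x1],None,fx=4,fy=4,interpolation=cv2.INTER_CUBIC)
    m=cv2.inRange(cv2.cvtColor(big,cv2.COLOR_BGR2HSV),lo,hi); m=cv2.morphologyEx(m,cv2.MORPH_CLOSE,np.ones((25,25)))
    c=max(cv2.findContours(m,cv2.RETR_EXTERNAL,cv2.CHAIN_APPROX_NONE)[0],key=cv2.contourArea)[:,0]
    P=np.array([onz(n,((u+.5)/4-.5+x0,(v+.5)/4-.5+y0),z)[:2] for u,v in c])*1000
    (cx,cy),(w,h),a=cv2.minAreaRect(P.astype(np.float32)); mm=cv2.moments(P.astype(np.float32))
    print(n,'c',round(cx,1),round(cy,1),'wh',round(w,1),round(h,1),'ang',round(a,1),'centroid',round(mm['m10']/mm['m00'],1),round(mm['m01']/mm['m00'],1))
a=cv2.imread("s7.png");b=cv2.imread("t7.png")
W=((8,40,110),(23,170,255)); D=((0,50,10),(15,255,105)); O=((4,150,120),(15,255,255))
print("cover");fit("scene",a,*W,(120,135,222,216),.006);fit("top",b,*W,(300,162,398,228),.006)
print("handle");fit("scene",a,*D,(152,148,190,184),.034);fit("top",b,*D,(328,184,372,204),.042)
print("frame");fit("scene",cv2.imread("s5.png"),*O,(262,185,415,300),.178);fit("top",cv2.imread("t5.png"),*O,(122,160,220,230),.178)
E
```

```text
cover
scene c 615.0 -326.6 wh 317.3 178.7 ang 82.0 centroid 619.2 -321.8
top c 617.1 -319.8 wh 298.5 170.7 ang 82.0 centroid 618.5 -320.9
handle
scene c 624.9 -309.6 wh 112.4 23.0 ang 81.0 centroid 624.6 -309.8
top c 613.1 -315.4 wh 89.8 20.0 ang 81.7 centroid 613.4 -315.9
frame
scene c 577.9 282.3 wh 167.3 258.8 ang 4.5 centroid 578.4 281.8
top c 578.2 282.0 wh 165.3 256.5 ang 4.5 centroid 577.3 282.0
```

```bash
python3 -c "
from h import *
plan([.618,-.320,.13],-8)"
```

```text
t 29.9 pos [ 0.3806 -0.2473  0.2873] yaw 23.9 j6 -1.16 lin [18.76 16.21 15.79] rot [ 0.2 -0.1 31.9]
```

```bash
python3 -m pendant '{"linear":[[2.5,2,1],[5,4.2,3],[7.5,6.5,5],[10,8.7,7],[12.5,10.8,9],[15,13,11],[17,14.7,13],[18.2,15.8,15],[18.8,16.2,15.8],[18.8,16.2,15.8]],"rotation":[[0,0,4],[0,0,8],[0,0,12],[0,0,16],[0,0,20],[0,0,24],[0,0,28],[0,0,31.9],[0,0,31.9],[0,0,31.9]],"grip":[0,0,0,0,0,0,0,0,0,0]}';  python3 - <<'E'
from h import *
plan([.618,-.320,.035],-8)
a=grab("scene","s8.png");b=grab("top","t8.png")
cv2.imwrite("pics/g8.png",np.hstack([cv2.resize(a[100:230,100:230],(390,390),interpolation=cv2.INTER_CUBIC),cv2.resize(b[140:240,290:390],(390,390),interpolation=cv2.INTER_CUBIC)]))
E
```

```text
time: 30.7
tool_pos: [0.6204, -0.3138, 0.1249]
tool_rot: [-0.001, 0.998, -0.065, -0.002]
contact_force: [-0.2, 0.8, -0.0]
gripper_width: 0.996
t 30.7 pos [ 0.6204 -0.3138  0.1249] yaw -7.4 j6 -0.45 lin [-0.12  0.67  8.98] rot [-0.1  0.2  0.6]
```

View pics/g8.png

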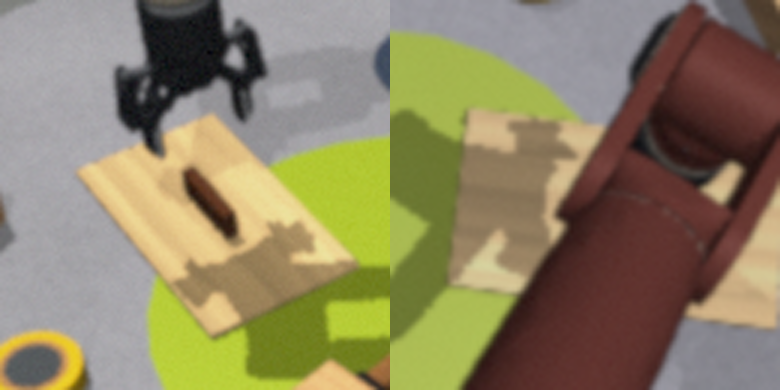

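```bash
python3 -m pendant '{"linear":[[0,0.2,0],[0,0.2,1.5],[0,0.2,3],[0,0.2,4.5],[0,0.2,6],[0,0.2,7.2],[0,0.2,8.2],[0,0.2,8.7],[0,0.2,8.7],[0,0.2,8.7]],"rotation":[[0,0,0.3],[0,0,0.3],[0,0,0.3],[0,0,0.3],[0,0,0.3],[0,0,0.3],[0,0,0.3],[0,0,0.3],[0,0,0.3],[0,0,0.3]],"grip":[0,0,0,0,0,0,0,0,0,0]}';  python3 -c "
from h import *
plan([.618,-.320,.035],-8)"
```

```text
time: 31.63
tool_pos: [0.62, -0.3174, 0.041]
tool_rot: [-0.0, 0.998, -0.069, -0.0]
contact_force: [0.4, 0.3, 0.9]
gripper_width: 1.001
t 31.6 pos [ 0.62   -0.3174  0.041 ] yaw -8.0 j6 -0.44 lin [-0.16  0.29  0.6 ] rot [-0.  0.  0.]
```

```bash
python3 -m pendant '{"linear":[[-0.1,0.2,0.3],[-0.1,0.2,0.5],[-0.1,0.2,0.5],[-0.1,0.2,0.5],[-0.1,0.2,0.5],[-0.1,0.2,0.5],[-0.1,0.2,0.5],[-0.1,0.2,0.5],[-0.1,0.2,0.5],[-0.1,0.2,0.5]],"rotation":[[0,0,0],[0,0,0],[0,0,0],[0,0,0],[0,0,0],[0,0,0],[0,0,0],[0,0,0],[0,0,0],[0,0,0]],"grip":[0,0.3,0.6,1,1,1,1,1,1,1]}'; python3 -m pendant '{"linear":[[0,0,0],[0,0,-0.5],[0,0,-1.5],[0,0,-3.5],[0,0,-6],[0,0,-9],[0,0,-12],[0,0,-15],[0,0,-18],[0,0,-20]],"rotation":[[0,0,0],[0,0,0],[0,0,0],[0,0,0],[0,0,0],[0,0,0],[0,0,0],[0,0,0],[0,0,0],[0,0,0]],"grip":[1,1,1,1,1,1,1,1,1,1]}';  python3 -c "
from h import *
plan([.578,.282,.30],4.3)"
```

```text
time: 32.47
tool_pos: [0.6188, -0.3193, 0.0366]
tool_rot: [0.0, 0.998, -0.069, 0.0]
contact_force: [-0.1, 0.5, 2.5]
gripper_width: 0.175
time: 33.3
tool_pos: [0.619, -0.3194, 0.24]
tool_rot: [0.001, 0.998, -0.069, 0.001]
contact_force: [1.0, -0.3, -3.4]
gripper_width: 0.174
t 33.3 pos [ 0.619  -0.3194  0.24  ] yaw -7.9 j6 -0.44 lin [-12.36 -58.99  -6.12] rot [  0.1  -0.2 -12.2]
```

```bash
python3 -m pendant '{"linear":[[-0.2,-1,-1],[-0.6,-3,-3],[-1.2,-6,-5],[-2,-9.5,-6],[-2.7,-13,-6],[-3.5,-16.5,-6],[-4.2,-20,-6],[-4.9,-23.5,-6],[-5.7,-27,-6],[-6.4,-30.5,-6]],"rotation":[[0,0,-0.2],[0,0,-0.6],[0,0,-1.2],[0,0,-2],[0,0,-2.7],[0,0,-3.4],[0,0,-4.1],[0,0,-4.8],[0,0,-5.6],[0,0,-6.3]],"grip":[1,1,1,1,1,1,1,1,1,1]}';  python3 -c "
from h import *
plan([.578,.282,.30],4.3)"
```

```text
time: 34.13
tool_pos: [0.5958, -0.0058, 0.2945]
tool_rot: [-0.0, 1.0, -0.014, -0.001]
contact_force: [1.0, 0.2, -3.9]
gripper_width: 0.171
t 34.1 pos [ 0.5958 -0.0058  0.2945] yaw -1.6 j6 -0.11 lin [ -2.58 -28.72  -0.52] rot [-0.1  0.2 -5.9]
```

```bash
python3 -m pendant '{"linear":[[-0.3,-3.5,-0.3],[-0.6,-7,-0.3],[-0.9,-10.5,-0.3],[-1.2,-14,-0.3],[-1.5,-17.5,-0.3],[-1.8,-21,-0.3],[-2.1,-24.5,-0.3],[-2.4,-27,-0.3],[-2.5,-28.3,-0.3],[-2.6,-28.7,-0.3]],"rotation":[[0,0,-0.7],[0,0,-1.4],[0,0,-2.1],[0,0,-2.8],[0,0,-3.5],[0,0,-4.2],[0,0,-4.9],[0,0,-5.6],[0,0,-5.9],[0,0,-5.9]],"grip":[1,1,1,1,1,1,1,1,1,1]}';  python3 -m pendant '{"linear":[[0,0,0.5],[0,0,1.5],[0,0,2.5],[0,0,3.5],[0,0,4],[0,0,4],[0,0,4],[0,0,4],[0,0,4],[0,0,4]],"rotation":[[0,0,0],[0,0,0],[0,0,0],[0,0,0],[0,0,0],[0,0,0],[0,0,0],[0,0,0],[0,0,0],[0,0,0]],"grip":[1,1,1,1,1,1,1,1,1,1]}'; python3 - <<'E'
from h import *
plan([.578,.282,.2166],4.3)
a=grab("scene","s9.png");b=grab("top","t9.png")
cv2.imwrite("pics/g9.png",np.hstack([cv2.resize(a[160:310,255:405],(390,390),interpolation=cv2.INTER_CUBIC),cv2.resize(b[140:260,105:225],(390,390),interpolation=cv2.INTER_CUBIC)]))
E
```

```text
time: 34.97
tool_pos: [0.5782, 0.2816, 0.2975]
tool_rot: [0.0, 0.999, 0.039, -0.001]
contact_force: [-0.5, -0.6, -3.3]
gripper_width: 0.173
time: 35.8
tool_pos: [0.5801, 0.2795, 0.2601]
tool_rot: [-0.0, 0.999, 0.037, 0.001]
contact_force: [-0.6, -0.4, -4.0]
gripper_width: 0.174
t 35.8 pos [0.5801 0.2795 0.2601] yaw 4.2 j6 0.26 lin [-0.19 -0.26  4.35] rot [-0.  -0.1 -0.1]
```

View pics/g9.png

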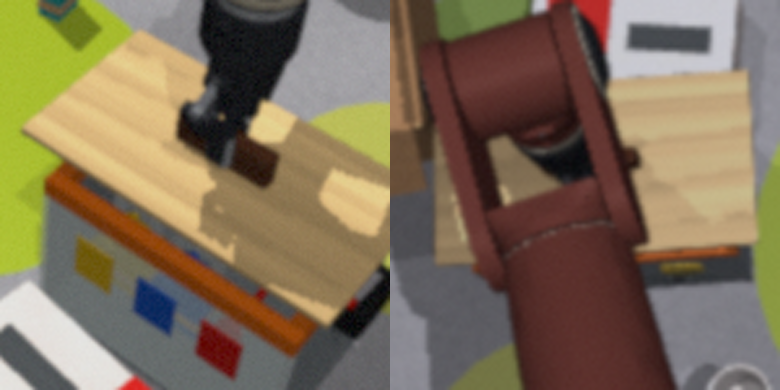

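```bash
python3 - <<'E'
from h import *
S=lambda x,y:((x+.5)/2.6-.5+255,(y+.5)/2.6-.5+160)
T=lambda x,y:((x-390+.5)/3.25-.5+105,(y+.5)/3.25-.5+140)
z=.2315
s=[onz("scene",S(*p),z)[:2] for p in((23,130),(140,30),(328,325))]
t=[onz("top",T(*p),z)[:2] for p in((747,72),(757,242),(437,263))]
for nm,(A,B,C),o in(("S",s,0),("T",t,0)):
    ctr=(B+C)/2 if nm=="S" else (A+C)/2; sh=A-B; lo=(C-A) if nm=="S" else (C-B)
    print(nm,ctr,np.linalg.norm(sh),np.linalg.norm(lo),np.degrees(np.arctan2(sh[1],sh[0])),np.degrees(np.arctan2(-lo[0],lo[1])))
print(manip.state()['tool_pos'])
# frame corners, scene, for comparison at same moment
E
```

```text
S [0.5809 0.2799] 0.16702330811722302 0.29374808336756514 5.145326371309782 4.650529817549889
T [0.5786 0.2784] 0.16412206627226736 0.294754997103653 4.581428794976493 3.984238086014792
[0.5799 0.2795 0.2598]
```

The cover is level, square with the frame to within about 0.5°, and its centre matches the TCP. Lower with the 2–3 mm correction.

```bash
python3 -m pendant '{"linear":[[-0.1,-0.25,0],[-0.15,-0.25,0.4],[-0.15,-0.25,0.9],[-0.15,-0.25,1.5],[-0.15,-0.25,2.1],[-0.15,-0.25,2.6],[-0.15,-0.25,3],[-0.15,-0.25,3.3],[-0.15,-0.25,3.4],[-0.15,-0.25,3.4]],"rotation":[[0,0,0],[0,0,0],[0,0,0],[0,0,0],[0,0,0],[0,0,0],[0,0,0],[0,0,0],[0,0,0],[0,0,0]],"grip":[1,1,1,1,1,1,1,1,1,1]}';  python3 -c "
from h import *
plan([.578,.282,.2166],4.3)"
```

```text
time: 36.73
tool_pos: [0.5779, 0.2817, 0.2248]
tool_rot: [0.0, 0.999, 0.037, -0.0]
contact_force: [0.2, 0.5, -3.3]
gripper_width: 0.18
t 36.7 pos [0.5779 0.2817 0.2248] yaw 4.2 j6 0.26 lin [ 0.01 -0.03  0.82] rot [ 0.   0.  -0.1]
```

```bash
python3 -m pendant '{"linear":[[0,0,0.1],[0,0,0.2],[0,0,0.3],[0,0,0.4],[0,0,0.5],[0,0,0.6],[0,0,0.7],[0,0,0.8],[0,0,0.8],[0,0,0.8]],"rotation":[[0,0,0],[0,0,0],[0,0,0],[0,0,0],[0,0,0],[0,0,0],[0,0,0],[0,0,0],[0,0,0],[0,0,0]],"grip":[1,1,1,1,1,1,1,1,1,1]}'
```

```text
time: 37.57
tool_pos: [0.5779, 0.2817, 0.217]
tool_rot: [0.0, 0.999, 0.037, -0.0]
contact_force: [0.2, 0.1, -4.4]
gripper_width: 0.178
```

```bash
python3 -m pendant '{"linear":[[0,0,0.1],[0,0,0.1],[0,0,0.2],[0,0,0.2],[0,0,0.3],[0,0,0.3],[0,0,0.3],[0,0,0.3],[0,0,0.3],[0,0,0.3]],"rotation":[[0,0,0],[0,0,0],[0,0,0],[0,0,0],[0,0,0],[0,0,0],[0,0,0],[0,0,0],[0,0,0],[0,0,0]],"grip":[1,1,1,1,1,1,1,1,1,1]}'
```

```text
time: 38.4
tool_pos: [0.5781, 0.2818, 0.2166]
tool_rot: [-0.0, 0.999, 0.037, 0.0]
contact_force: [-5.1, -1.3, 7.9]
gripper_width: 0.173
```

Contact at z = 0.2166, exactly as predicted for lying on the frame. Release, rise, clear and look.

```bash
python3 -m pendant '{"linear":[[0,0,-0.1],[0,0,-0.1],[0,0,-0.1],[0,0,-0.1],[0,0,-0.1],[0,0,-0.1],[0,0,-1],[0,0,-3],[0,0,-6],[0,0,-10]],"rotation":[[0,0,0],[0,0,0],[0,0,0],[0,0,0],[0,0,0],[0,0,0],[0,0,0],[0,0,0],[0,0,0],[0,0,0]],"grip":[0.9,0.7,0.5,0.3,0.2,0.2,0.2,0.2,0.2,0.2]}'; python3 -m pendant '{"linear":[[-3,4,0],[-5,8,0],[-7,12,0],[-9,16,0],[-11,20,0],[-13,24,0],[-15,28,0],[-17,32,0],[-18,35,0],[-18,35,0]],"rotation":[[0,0,0],[0,0,0],[0,0,0],[0,0,0],[0,0,0],[0,0,0],[0,0,0],[0,0,0],[0,0,0],[0,0,0]],"grip":[0.2,0.2,0.2,0.2,0.2,0.2,0.2,0.2,0.2,0.2]}'; python3 - <<'E'
from h import *
print(manip.state()['contact_force'])
a=grab("scene","s10.png");b=grab("top","t10.png")
cv2.imwrite("pics/g10.png",np.hstack([cv2.resize(a[130:330,200:430],(460,400),interpolation=cv2.INTER_CUBIC),cv2.resize(b[140:250,105:195],(327,400),interpolation=cv2.INTER_CUBIC)]))
def fit(n,im,lo,hi,roi,z):
    x0,y0,x1,y1=roi; big=cv2.resize(im[y0:y1,x0:x1],None,fx=4,fy=4,interpolation=cv2.INTER_CUBIC)
    m=cv2.inRange(cv2.cvtColor(big,cv2.COLOR_BGR2HSV),lo,hi); m=cv2.morphologyEx(m,cv2.MORPH_CLOSE,np.ones((25,25)))
    c=max(cv2.findContours(m,cv2.RETR_EXTERNAL,cv2.CHAIN_APPROX_NONE)[0],key=cv2.contourArea)[:,0]
    P=np.array([onz(n,((u+.5)/4-.5+x0,(v+.5)/4-.5+y0),z)[:2] for u,v in c])*1000
    (cx,cy),(w,h),a=cv2.minAreaRect(P.astype(np.float32)); print(n,'c',round(cx,1),round(cy,1),'wh',round(w,1),round(h,1),'ang',round(a,1))
W=((13,40,110),(23,170,255))
fit("scene",a,*W,(255,165,430,300),.187);fit("top",b,*W,(118,155,225,230),.187)
E
```

```text
time: 39.23
tool_pos: [0.5767, 0.2812, 0.312]
tool_rot: [0.001, 0.999, 0.037, -0.003]
contact_force: [0.1, 0.3, -0.3]
gripper_width: 0.8
time: 40.07
tool_pos: [0.423, -0.0837, 0.3152]
tool_rot: [0.001, 0.999, 0.035, 0.001]
contact_force: [0.3, 0.6, -0.2]
gripper_width: 0.799
[ 0.327   0.5645 -0.197 ]
scene c 592.3 284.3 wh 205.6 300.7 ang 4.6
top c 574.7 281.5 wh 177.3 301.3 ang 4.1
```

View pics/g10.png

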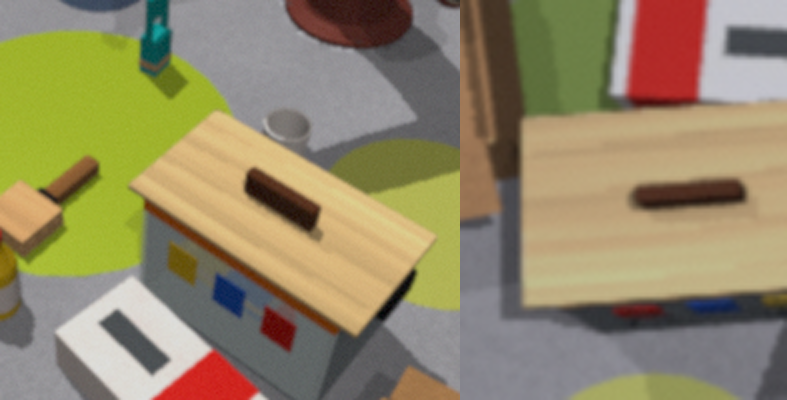

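The cover lies flat and square on the frame (±0.5°) with the roller beneath its +y end. Final check: has anything moved in the scraper and bystander regions since earlier frames?

```bash
python3 - <<'E'
from h import *
a=cv2.imread("s10.png").astype(int)
for nm,f,r in (("scraper+holder","s7.png",(188,205,256,255)),("bottle","scene0raw.png",(183,240,212,292)),("carton","scene0raw.png",(226,268,335,378)),("cup","s5.png",(330,182,357,203))):
    x0,y0,x1,y1=r; A=cv2.GaussianBlur(a[y0:y1,x0:x1].astype(np.float32),(0,0),1);B=cv2.GaussianBlur(cv2.imread(f)[y0:y1,x0:x1].astype(np.float32),(0,0),1)
    sh,rsp=cv2.phaseCorrelate(A.mean(2),B.mean(2)); print(nm,'shift px',np.round(sh,2),'resp',round(rsp,2),'maxdiff',np.abs(A-B).max())
s=manip.state(); print(s['time'],s['contact_force'])
E
```

```text
scraper+holder shift px [-0.09  0.13] resp 1.01 maxdiff 10.956009
bottle shift px [-0.04 -0.02] resp 1.0 maxdiff 13.556641
carton shift px [-0.01  0.01] resp 1.0 maxdiff 60.248657
cup shift px [-1.83  2.69] resp 0.14 maxdiff 99.00615
40.1667 [ 0.8908  0.0766 -0.0988]
```

The cup mismatch comes from the cover and shadows entering its crop. Its rim is at the same pixel, (343.5,192.5) now against (343,193) at the start. Hand in.

```bash
python3 -c "
from plant import manip
print(manip.job_done())"
```

```text
the job is handed in; nothing more can be done
None
```

I finished the job and handed it in at about 40 s of robot time; it reports no verdict.

- **Blocks:** The yellow and blue blocks hang on their own hooks. I saw no red block in either view, so its hook stays empty.
- **Scraper:** Its blade is home in the holder slot, stopped by the slot's end at 21 N where I expected it. It had not moved since (under 0.2 px).
- **Cover:** I laid the cover after both blocks hung. It touched down at the height expected for lying flat, and its angle read 4.1° and 4.6° against 4.3° for the frame. Its end covers the roller, but I could not read the lever's angle, so I judged that it is held down from the geometry and the picture.

**Checks that disagreed:**
- The final outline of the cover came out too wide in both views: 206 mm in the scene view and 177 mm in the top view, against 168 mm. I think the mask took in the sides of the cover or the orange frame. The scene view's centre for it was about 14 mm off, so I relied on the top view, the angle and the contact height.
- The image comparison for the cup failed because the cover and shadows entered its crop. Its rim was at the same pixel as at the start, to within 1 px. The bottle and carton matched the first picture.

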